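# Hang a cleaned fitting to dry in self-closing forceps

### The arm

A 6-joint arm with a two-finger parallel gripper is mounted at the origin on a cart in front of the work surface, level with it; the furniture and walls round the work are solid. World frame = base frame: x ahead of the robot, y to its left, z up, the work surface at z = 0. Lengths are in m, angles in degrees, forces in N, time in s.
With the tool pointing down it reaches from about 0.4 to 0.825 m from the base axis. Payload 7 kg.
Tool frame: the origin (TCP) lies at the very end of the fingers, on their centre line; the grasp point (between the pads) lies 19 mm behind it (r.hold_point_z is the distance from the TCP to the grasp point, in m); z points along the fingers, y is the direction in which the jaws open and shut (so a half turn about z gives the same grasp; the last joint's range is limited). The gripper opens to 88 mm and grips with 3 to 60 N. Pads are 19 mm wide; open, the fingers measure 130 mm over their backs; the gripper's body (78 mm by 193 mm) begins 47 mm behind the grasp point.
Start: joints at [82.684, 20.546, 0.682, 0, -70.136, -16.507], TCP at [0.273, 0.617, 0.227] pointing down, gripper open.
Joint ranges: [-176.03, 176.03], [-82.01, 121.73], [-58.28, 71.71], [-173.87, 95.51], [-174.79, -0.11], [-173.66, 173.66]. Speed limits (degrees/s): [136.94, 136.94, 172.46, 180, 180, 180].

### API

Orientations are given as [roll, pitch, yaw] about the fixed x, y, z axes, in that order (R = Rz(yaw) Ry(pitch) Rx(roll)).
In Python, from plant import r gives the robot as it stands. The module is installed in compiled form; this text tells all that it offers.
- The arm moves only by the shell command python3 -m inch 'ROWS' [FORCE]. ROWS is text: rows parted by semicolons, each of 7 numbers parted by spaces: the shift along the tool's x, y, z in m, then the turn, a rotation vector about the tool's x, y, z in rad, then the opening, from 0 (shut) to 1 (fully open). In form: tx ty tz ax ay az jaw; .... A call has 1 to 20 rows; each row shifts and turns the commanded pose from where the row before left it, along the tool's axes as they then stand; what a row does not reach is not made up. A row lasts 1/12 s, in which the tool goes at most 41.7 mm and 7.16 degrees, less where a joint would pass 70% of its speed; a pose out of reach is approached as far as the arm can. A call with a gripper value outside its range is refused whole. The fingers move at their own pace and stop on an object; FORCE is the grip in N (left out, the last holds). Time passes only in rows, so rows that do not move let the fingers close. It gives the time, the measured TCP pose, the force and the opening at its end, in the units of the state.
- r.get_state(): the state, without advancing time (a new reading comes with each control period).
- r.capture(name): name is "scene" or "side" or "wrist"; returns the picture (420x560x3 uint8, red, green, blue); there is no depth.
- r.camera_params(name): a dict with "vfov" (degrees; the focal length in pixels is half the picture's height over the tangent of half this angle, whatever the lens; pixels are square), "cx", "cy" (the principal point, pixels), "distortion" ([k1, k2, p1, p2, k3] as OpenCV has them; the pictures are not rectified), "R" (3x3) and "t" (3): a world point X has camera coordinates R X + t. Camera axes: x right, y down, z forward; pixel columns grow to the right and rows downward; lengths in m; the calibration is good to about 2 mm. A picture is of the moment at which its call begins: read the wrist's pose just before it. camera_params takes no time and is no camera call; for the wrist camera it gives the pose at the moment of the call.
- r.close_job(): hands the job in, once; it reports no verdict.
Trained networks look in the newest picture that a camera, given by its name, has taken for a name from the list of things; names that differ only in an ending like _2 or _b are one class to them, and where a whole thing is asked for, a point or a joint stands for the part that bears it (a point fixed in the world has none). Each returns a list of dicts, best first, with "p" (0 to 1); they miss things now and then, are a little off and sometimes report something else, mostly with a low value. They report only what shows in the picture. A call takes as long as a camera call. They do not tell look-alikes from the thing itself.
- r.recognise(target, camera): "xy" ([column, row] in pixels, amid what is visible of it).
The state is a dict: "time_s": time; "joints": joint angles; "qd": joint speeds; "joint_torque": joint torques, N m; "tcp_pos": TCP position; "eef_rot": TCP orientation; "contact_force": force on the tool from outside, world axes, zero at the start; "moment": the same for the moment, N m; "gripper_width": finger opening in m.
Only numpy, scipy, OpenCV 4.12 (cv2) and the standard library are available. Lean on these libraries where they do the work, as an engineer would, in place of code of your own. Each camera call takes 0.05 s, during which the arm holds its last target.

### The job

The cleaned steel fitting with the narrow waist must stay clean, so never touch it with the gripper: squeeze the two handle pads of the self-closing forceps to open its jaws, put them round the fitting's waist where it stands, and let go so that the forceps hold it upright by themselves. Then, with the fitting held in the forceps, lay the forceps down squarely on the shelf of the drying stand, its wide foot between the two lips, so that the fitting hangs upright and clear of the pan. Leave the other fittings and the bench things standing where they are.

Things in the scene. Friction and masses are not known exactly. Their poses are not given: they have to be found in the camera images.
- forceps: self-closing forceps lying on the bench, 190 mm long, 0.2 kg, steel with black grips. Origin: underside, below the pivot; +x along it to the jaws, z up. Flat keel 6 mm thick, x -85 to +40 mm, 22 mm wide, widening to a foot 44 mm wide at x -18 to +38 mm. Two sprung arms turn about the upright pivot; squeezing the handle pads together opens the jaws
- forceps_handles (a point): midway between the two handle pads, 70 mm behind the pivot, 24 mm above the underside. Grasp here along the forceps' y to open the jaws (5 to 9 N). Pads: 30 mm long, 7 to 37 mm above the underside; over their outsides 54 mm apart when shut (60 mm at the rear ends), 26 mm and parallel when squeezed to the stop (and 3 mm farther behind the pivot)
- forceps_tab (a point): centre of the grip tab, an upright black block 32 mm long (x), 16 mm thick (y), from 30 to 64 mm above the underside, over the pivot; holding the forceps here across its y leaves the jaws shut. This point is 50 mm above the underside. With the fitting in the jaws the forceps are nose-heavy, balancing about 25 mm ahead of this point: grip firmly
- forceps_mouth (a point): where the held part's axis belongs between the V-notched jaws: 85 mm ahead of the pivot, 19 mm above the underside. Arms and jaws fill 12 to 26 mm above the underside; jaws end 97 mm ahead of the pivot, stand 7 mm apart when shut empty, 40 mm when full open (then 66 mm over their outsides)
- jaw_left (a joint): turn of the left (+y) arm: 0 jaws shut empty, 0.2 rad squeezed fully open, about 0.05 when closed on the waist
- jaw_right (a joint): the same for the right (-y) arm
- waisted_fitting: the fitting to dry: turned steel, 85 mm tall, 0.07 kg, standing upright; foot flange 48 mm across, 6 mm thick, then a waist 20 mm across from 7 to 36 mm above its foot, then a body 30 mm across. Origin: centre of its underside, z up. With forceps and fitting both on the bench the jaws are level with the waist. In a row with the next two in any order
- plain_fitting: another fitting, steel, 85 mm tall, foot flange 48 mm across, straight body 30 mm across without a waist; origin at the centre of its underside; to be left alone
- taper_fitting: another fitting, steel, 85 mm tall, foot 48 mm across, tapering to 20 mm at the top; origin at the centre of its underside; to be left alone
- drying_stand: fixed aluminium stand. Origin: underside, below the place of the forceps' pivot; +x is the way the jaws must point, z up. Level shelf, x -85 to +40 mm, 70 mm wide, top 50 mm above the bench; two lips along x (x -20 to +40 mm, 56 mm apart inside) rise 8 mm above it; a steel pan, rim 36 mm above the bench, stands ahead of the shelf from x 54 mm on
- stand_seat (a point): on top of the shelf, 50 mm above the bench: the forceps' origin belongs here
- nut_jar: white jar, 44 mm across, 61 mm tall, origin at the centre of its underside; bystander. Also fixed: a control box and a vice nearest to the robot, less than 0.37 m ahead of it; a pin board, tape roll, wash bottle and parts case stand at the far and left edges
- threadlock_bottle: small bottle with a nozzle, 29 mm across, 96 mm tall, origin at the centre of its underside; bystander
- loupe: black eye loupe, 37 mm across, 38 mm tall, origin at the centre of its underside; bystander. Behind it, never moved, stands a toggle clamp fixture on a plate 170 x 100 mm and 15 mm high, whose far edge runs from world x 0.416, y -0.095 to x 0.347, y 0.060; its nest, 60 mm square and up to 80 mm high, is centred at x 0.354, y -0.078
There are look-alikes about, which are no part of the job. Leave any blue or yellow look-alike of the waisted_fitting alone.

How it is judged (in metres and radians):
On the way, in this order (a step that is already met when the one before it is completed fails the run):
1. the forceps' jaws are closed round the waist of the fitting while it still stands on the bench, and the gripper has let go of them (value of joint jaw_left between 0.015 and 0.12 rad and value of joint jaw_right between 0.015 and 0.12 rad and contact force between forceps and waisted_fitting above 2 N and contact force between the fingers and forceps below 0.5 N and height (world z) of waisted_fitting below 0.004 m and angle between waisted_fitting's own z axis and vertical below 0.2 rad and horizontal distance between forceps_mouth and waisted_fitting below 0.008 m), for 0.2 s.
2. the fitting is lifted in the forceps (value of joint jaw_left between 0.015 and 0.12 rad and value of joint jaw_right between 0.015 and 0.12 rad and contact force between forceps and waisted_fitting above 2 N and height (world z) of waisted_fitting above 0.03 m), for 0.2 s.
At the end, for the whole second after the job is handed in: the forceps lie flat on the stand's shelf (pivot within 16 mm of the seat, within 0.17 rad of its direction, jaws over the pan) and by themselves hold the waisted fitting upright (within 0.2 rad), its underside over 43 mm up, touching nothing of the stand, all at rest (value of joint jaw_left between 0.015 and 0.12 rad and value of joint jaw_right between 0.015 and 0.12 rad and contact force between forceps and waisted_fitting above 2 N and horizontal distance between forceps and stand_seat below 0.016 m and height (world z) of forceps between 0.046 and 0.055 m and angle between forceps's own z axis and vertical below 0.08 rad and angle between the x axis of forceps and the x axis of drying_stand, either way round below 0.17 rad and x of forceps_mouth in the frame of drying_stand above 0.05 m and height (world z) of waisted_fitting above 0.043 m and angle between waisted_fitting's own z axis and vertical below 0.2 rad and horizontal distance between forceps_mouth and waisted_fitting below 0.008 m and contact force between waisted_fitting and drying_stand below 0.05 N and linear speed of each of forceps, waisted_fitting below 0.01 m/s).
It fails at once if the gripper or arm touches the fitting to be dried (contact force between any of the fingers, the arm and waisted_fitting above 0.3 N).
It fails at once if the fitting to be dried is tipped by more than 0.4 rad (angle between waisted_fitting's own z axis and vertical above 0.4 rad).
It fails at once if another fitting, the jar, the bottle or the loupe is moved more than 20 mm or tipped over (distance of any of plain_fitting, taper_fitting, nut_jar, threadlock_bottle, loupe from where it was at the start of the episode above 0.02 m or angle between any of plain_fitting, taper_fitting, nut_jar, threadlock_bottle, loupe's own z axis and vertical above 0.5 rad).
It also fails if it takes over 56 s, if anything falls off the work surface, if the arm or the gripper's body presses on something with over 40 N, if the wrist force passes 120 N, or if a joint passes its speed limit or range.

## Working session

There is one attempt and no reset: what is moved stays moved. The work goes in short steps, Python scripts to look and compute and a shell command to move; the robot and the scene stay as the last step left them, time stands still between calls to the robot, and variables do not carry over. Pictures are saved under pics/ and viewed, and the job is handed in when it is done.

```bash
mkdir -p pics; cat > h.py <<'E'
import numpy as np, cv2
from plant import r
def K(c):
    f=210/np.tan(np.radians(c['vfov'])/2)
    return np.array([[f,0,c['cx']],[0,f,c['cy']],[0,0,1.]])
def ray(c,xy):
    R=np.array(c['R']);t=np.array(c['t'])
    u=cv2.undistortPoints(np.array([[xy]],float),K(c),np.array(c['distortion'],float))[0,0]
    d=R.T@np.array([u[0],u[1],1.]);return -R.T@t,d
def at(c,xy,z):
    o,d=ray(c,xy);return o+d*(z-o[2])/d[2]
def proj(c,X):
    R=np.array(c['R']);t=np.array(c['t'],float)
    return cv2.projectPoints(np.array(X,float).reshape(-1,1,3),cv2.Rodrigues(R)[0],t,K(c),np.array(c['distortion'],float))[0].reshape(-1,2)
def tri(L):
    A=np.zeros((3,3));b=np.zeros(3)
    for c,xy in L:
        o,d=ray(c,xy);d=d/np.linalg.norm(d);P=np.eye(3)-np.outer(d,d);A+=P;b+=P@o
    X=np.linalg.solve(A,b)
    res=[np.linalg.norm(proj(c,X)[0]-xy) for c,xy in L]
    return X,res
def save(n,im): cv2.imwrite('pics/'+n+'.png',im[:,:,::-1])
E
python3 - <<'E'
from h import *
for n in ['scene','side','wrist']:
    c=r.camera_params(n); im=r.capture(n); save(n+'0',im); np.save(n+'0.npy',im)
    print(n,c['vfov'],-np.array(c['R']).T@np.array(c['t']),c['distortion'])
    for t in ['forceps','forceps_handles','forceps_tab','forceps_mouth','waisted_fitting','plain_fitting','taper_fitting','drying_stand','stand_seat','nut_jar','threadlock_bottle','loupe']:
        try: print(t,[(np.round(d['xy']).tolist(),round(d['p'],2)) for d in r.recognise(t,n)][:4])
        except Exception as e: print(t,e)
print(r.get_state(), r.hold_point_z)
E
```

```text
scene 49.454668635560694 [-0.07087811 -0.51921626  0.91469262] [0.02348772 0.         0.         0.         0.        ]
forceps [([189.0, 193.0], 0.83)]
forceps_handles [([191.0, 193.0], 0.77), ([315.0, 203.0], 0.48), ([232.0, 242.0], 0.43)]
forceps_tab [([189.0, 192.0], 0.92)]
forceps_mouth [([188.0, 194.0], 0.61)]
waisted_fitting [([286.0, 219.0], 0.95), ([275.0, 245.0], 0.68)]
plain_fitting [([315.0, 202.0], 0.64), ([178.0, 190.0], 0.64)]
taper_fitting [([255.0, 175.0], 0.56)]
drying_stand [([364.0, 309.0], 0.67), ([188.0, 195.0], 0.42)]
stand_seat [([370.0, 308.0], 0.7)]
nut_jar [([245.0, 226.0], 0.74), ([185.0, 196.0], 0.69)]
threadlock_bottle [([343.0, 240.0], 0.71)]
loupe [([232.0, 243.0], 0.64)]
side 42.421570958948145 [0.51838483 0.97002136 0.66429511] [-0.0145015  0.         0.         0.         0.       ]
forceps [([295.0, 298.0], 0.93)]
forceps_handles [([294.0, 298.0], 0.76)]
forceps_tab [([297.0, 298.0], 0.81)]
forceps_mouth [([296.0, 296.0], 0.68), ([316.0, 230.0], 0.41)]
waisted_fitting [([207.0, 222.0], 0.73), ([294.0, 300.0], 0.59), ([251.0, 204.0], 0.56), ([294.0,
[... 623 characters left out ...]
threadlock_bottle []
loupe []
{'time_s': 1.95, 'joints': array([ 8.26842122e+01,  2.05470886e+01,  6.82459210e-01,  8.20335754e-05,
       -7.01355717e+01, -1.65055849e+01]), 'qd': array([ 0.02102788, -0.0370445 ,  0.01479798, -0.03998463,  0.10238973,
       -0.01055021]), 'joint_torque': array([-2.21344562e-04, -5.82361972e+01,  2.93293744e+01,  7.00257495e+00,
        1.24212951e-02, -2.13348579e-05]), 'tcp_pos': array([0.27264733, 0.61746971, 0.22655708]), 'eef_rot': array([ 1.79999829e+02, -1.31093412e-04, -2.38213448e+01]), 'contact_force': array([0.79451451, 0.47600569, 0.9297727 ]), 'moment': array([-0.02771049,  0.04103885,  0.01147404]), 'gripper_width': 0.08753140511211466} 0.0188
```

View pics/scene0.png

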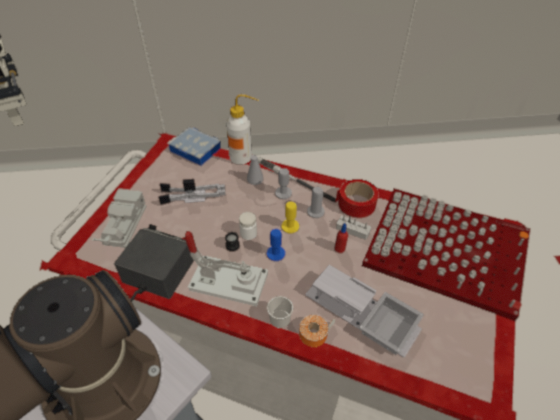

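View pics/side0.png

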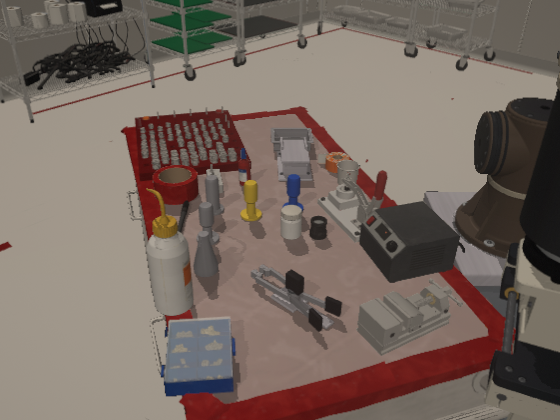

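View pics/wrist0.png

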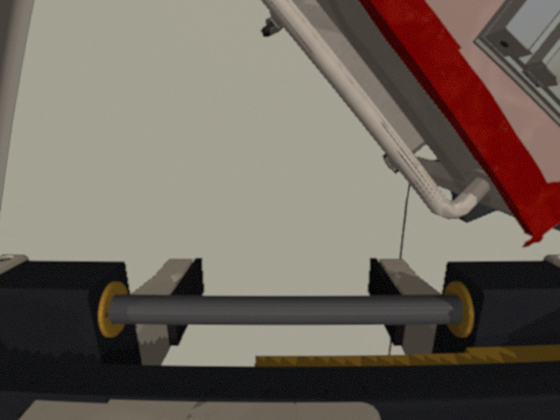

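```bash
python3 - <<'E'
import numpy as np,cv2
a=np.load('scene0.npy');b=np.load('side0.npy')
x=cv2.resize(a[140:240,150:350],(800,400),interpolation=2)
y=cv2.resize(a[250:360,290:430],None,fx=2.5,fy=2.5,interpolation=2)
cv2.imwrite('pics/c1.png',x[:,:,::-1])
y1=cv2.resize(b[160:290,180:340],None,fx=3,fy=3,interpolation=2)
cv2.imwrite('pics/c2.png',y1[:,:,::-1])
y2=cv2.resize(b[240:340,230:360],None,fx=4,fy=4,interpolation=2)
cv2.imwrite('pics/c3.png',y2[:,:,::-1])
y3=cv2.resize(b[115:195,250:340],None,fx=5,fy=5,interpolation=2)
z=np.zeros((400,800,3),np.uint8);z[:275,:350]=y;z[:400,350:800]=y3
cv2.imwrite('pics/c4.png',z[:,:,::-1])
E
```

```text
(no output)
```

View pics/c1.png

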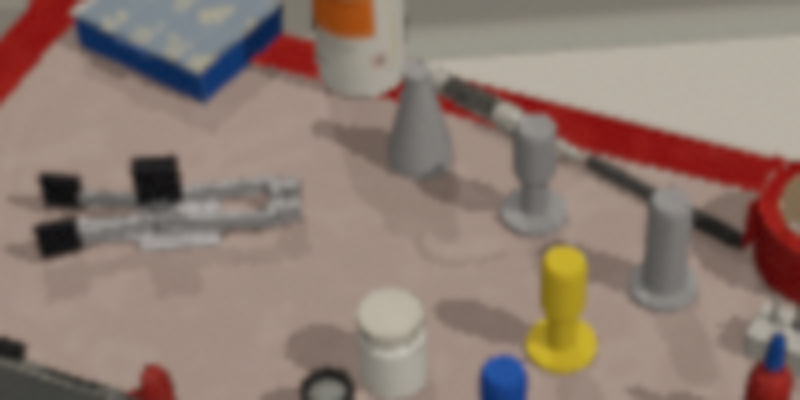

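View pics/c2.png

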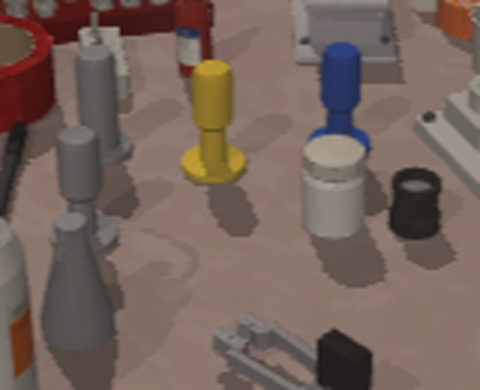

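View pics/c3.png

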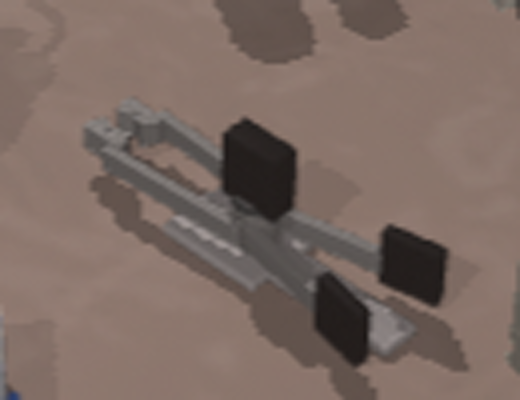

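View pics/c4.png

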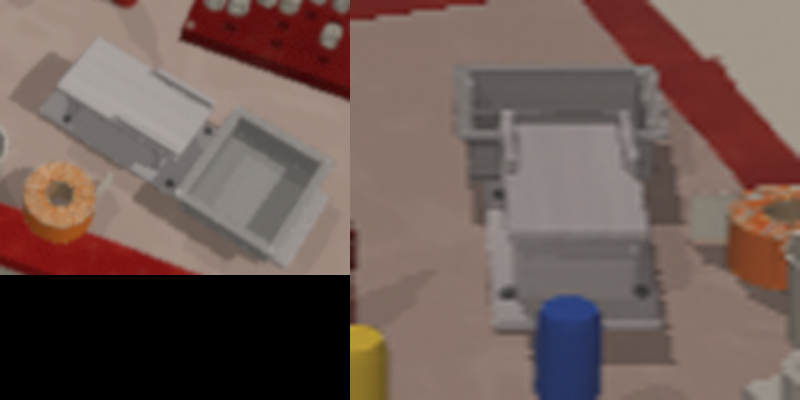

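```bash
python3 - <<'E'
from h import *
s=r.camera_params('scene');d=r.camera_params('side')
C1=lambda x,y:np.array([150+x/4-.4,140+y/4-.4]);C3=lambda x,y:np.array([230+x/4-.4,240+y/4-.4]);C2=lambda x,y:np.array([180+x/3-.3,160+y/3-.3])
def p(n,a,b): X,e=tri([(s,a),(d,b)]);print(n,X.round(4),np.round(e,1))
p('wfoot',C1(533,212),C2(84,235)); p('wtop',C1(537,122),C2(79,138))
p('plaintop',C1(670,198),C2(97,52)); p('tapertop',C1(416,68),C2(70,224));p('bluetop',np.array([276,233]),C2(341,52))
p('yellowtop',C1(565,257),C2(213,70))
p('tabtop',C1(156,163),C3(260,140)); p('tabc',C1(158,181),C3(258,168))
p('padL',C1(60,190),C3(412,265));p('padR',C1(58,237),C3(341,318))
p('jawtip',C1(285,195),C3(120,125))
p('jar',C1(392,310),C2(334,155))
C4a=lambda x,y:np.array([290+x/2.5-.3,250+y/2.5-.3]);C4b=lambda x,y:np.array([250+(x-350)/5-.4,115+y/5-.4])
# shelf corners: rear-left/right
p('A',C4a(98,38),C4b(507,235)); p('B',C4a(57,82),C4b(645,235)); p('C',C4a(212,106),C4b(505,125)); 
p('pan',C4a(240,107),C4b(460,68));p('pan2',C4a(329,160),C4b(655,68))
for n,q in [('A',C4a(98,38)),('B',C4a(57,82)),('C',C4a(212,106)),('D',C4a(175,155))]: print(n,at(s,q,.05).round(4))
for n,q in [('A',C4b(507,235)),('B',C4b(645,235)),('C',C4b(505,125)),('D',C4b(630,125))]: print(n,at(d,q,.05).round(4))
E
```

```text
wfoot [0.6524 0.0492 0.0032] [0.5 0.6]
wtop [0.6532 0.0494 0.0851] [1.5 2. ]
plaintop [ 0.6507 -0.064   0.0866] [0.9 1.1]
tapertop [0.6466 0.1504 0.0849] [0.8 1.2]
bluetop [ 0.472  -0.0727  0.0825] [0.6 0.6]
yellowtop [ 0.5663 -0.0426  0.085 ] [1.3 1.5]
tabtop [0.4794 0.2401 0.0641] [0.8 1.2]
tabc [0.479  0.2402 0.048 ] [0.5 0.7]
padL [0.4243 0.2913 0.0434] [3.8 6.2]
padR [0.4346 0.2915 0.0031] [3.1 5.1]
jawtip [0.5406 0.1818 0.024 ] [0.4 0.6]
jar [0.4808 0.0291 0.0592] [1.3 1.6]
A [ 0.497  -0.2121  0.0477] [0.5 0.5]
B [ 0.4305 -0.2116  0.0493] [1.2 1.1]
C [ 0.4972 -0.3339  0.0498] [0.8 0.7]
pan [ 0.5131 -0.358   0.0654] [3.7 3.1]
pan2 [ 0.4486 -0.4302  0.0692] [22.8 16.7]
A [ 0.4969 -0.213   0.05  ]
B [ 0.433  -0.2122  0.05  ]
C [ 0.4992 -0.3342  0.05  ]
D [ 0.4362 -0.3352  0.05  ]
A [ 0.4961 -0.2062  0.05  ]
B [ 0.4285 -0.2074  0.05  ]
C [ 0.4958 -0.3313  0.05  ]
D [ 0.4297 -0.3326  0.05  ]
```

```bash
cat >> h.py <<'E'
from scipy.spatial.transform import Rotation as Ro
def delta(pos,yaw):
    s=r.get_state();R=Ro.from_euler('xyz',s['eef_rot'],degrees=True)
    Rt=Ro.from_euler('xyz',[180,0,yaw],degrees=True)
    print('t',round(s['time_s'],2),'tcp',s['tcp_pos'].round(4),'rot',s['eef_rot'].round(2),'w',round(s['gripper_width'],4),'F',s['contact_force'].round(1))
    print('shift in tool now',R.inv().apply(np.array(pos)-s['tcp_pos']).round(4),'in final axes',Rt.inv().apply(np.array(pos)-s['tcp_pos']).round(4),'rotvec',(R.inv()*Rt).as_rotvec().round(4))
E
python3 - <<'E'
from h import *
c=r.camera_params('wrist')
for z in (0,.05): print(at(c,[280,210],z))
for yx in ([280,0],[0,210],[280,250]): print(at(c,yx,0))
d=r.camera_params('side');s=r.camera_params('scene')
for q in ([378,215],[425,235],[440,258]): print('box',at(d,q,.09))
for q in ([362,310],[405,310],[433,285]): print('vice',at(d,q,.06))
for q in ([120,195],[112,205],[135,215]): print('vice s',at(s,q,.06))
delta([0.43,0.29,0.2],-44)
E
```

```text
[0.25315641 0.63266834 0.        ]
[0.26470613 0.6266095  0.05      ]
[0.45971284 0.540384   0.        ]
[0.3970422  0.95685242 0.        ]
[0.20582308 0.65385503 0.        ]
box [0.3112227  0.09046319 0.09      ]
box [0.23512789 0.15668808 0.09      ]
box [0.22521557 0.22552018 0.09      ]
vice [0.37157084 0.32436378 0.06      ]
vice [0.30208487 0.32382774 0.06      ]
vice [0.24145223 0.26198377 0.06      ]
vice s [0.33102223 0.3432435  0.06      ]
vice s [0.29488806 0.3297167  0.06      ]
vice s [0.30954805 0.25570392 0.06      ]
t 1.95 tcp [0.2726 0.6175 0.2266] rot [180.    -0.   -23.82] w 0.0875 F [0.8 0.5 0.9]
shift in tool now [0.2762 0.236  0.0266] in final axes [0.3407 0.1263 0.0266] rotvec [ 0.     -0.      0.3522]
```

```bash
python3 -m inch '0 0 0 0 0 0.1174 1; 0 0 0 0 0 0.1174 1; 0 0 0 0 0 0.1174 1; 0.03 0.011 0 0 0 0 1; 0.03 0.011 0 0 0 0 1; 0.03 0.011 0 0 0 0 1; 0.03 0.011 0 0 0 0 1; 0.03 0.011 0 0 0 0 1; 0.03 0.011 0 0 0 0 1; 0.03 0.011 0 0 0 0 1; 0.03 0.011 0 0 0 0 1; 0.03 0.011 0 0 0 0 1; 0.03 0.011 0 0 0 0 1; 0.03 0.011 0 0 0 0 1; 0 0 0 0 0 0 1; 0 0 0 0 0 0 1'
python3 - <<'E'
from h import *
c=r.camera_params('wrist'); im=r.capture('wrist'); np.save('w1.npy',im)
import pickle;pickle.dump(c,open('w1.pkl','wb'))
save('w1',cv2.resize(im,(800,600),interpolation=2))
for t in ['forceps','forceps_handles','forceps_tab','forceps_mouth']: print(t,[(np.round(d['xy']).tolist(),round(d['p'],2)) for d in r.recognise(t,'wrist')][:4])
delta([0.436,0.282,0.2],-44)
E
```

```text
time_s: 3.28
tcp_pos: [0.4266, 0.2999, 0.227]
eef_rot: [-180.0, 0.0, -44.2]
contact_force: [0.4, -0.1, 0.3]
gripper_width: 0.0875
forceps [([289.0, 123.0], 0.6)]
forceps_handles [([291.0, 124.0], 0.82), ([277.0, 98.0], 0.47), ([479.0, 18.0], 0.2)]
forceps_tab [([291.0, 119.0], 0.72)]
forceps_mouth [([293.0, 125.0], 0.71)]
t 3.53 tcp [0.4257 0.302  0.2265] rot [180.    -0.   -43.94] w 0.0875 F [ 0.8 -0.2 -0. ]
shift in tool now [0.0213 0.0072 0.0265] in final axes [0.0213 0.0072 0.0265] rotvec [ 0.0001 -0.      0.001 ]
```

View pics/w1.png

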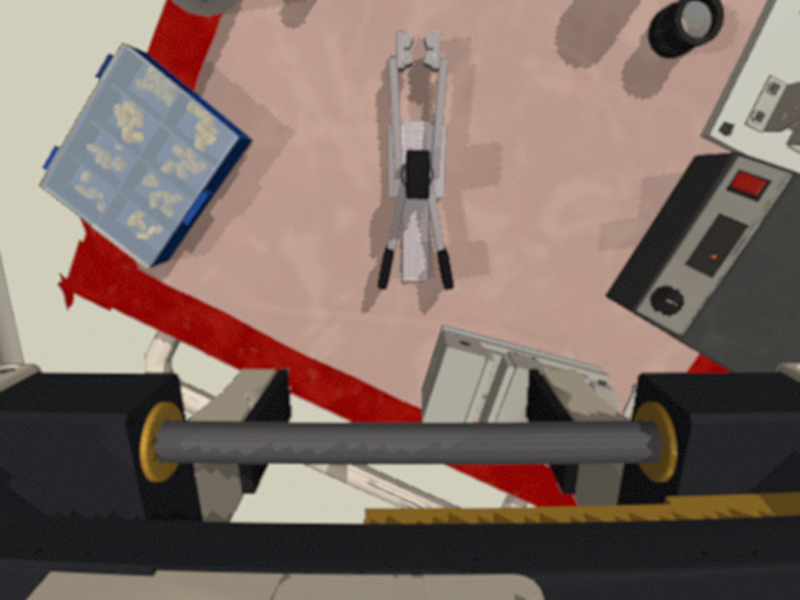

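```bash
python3 - <<'E'
from h import *
im=np.load('w1.npy')
x=cv2.resize(im[15:215,240:340],None,fx=6,fy=6,interpolation=2)
z=np.zeros((600,800,3),np.uint8)
a=cv2.resize(im[15:115,250:330],None,fx=5,fy=5,interpolation=2);b=cv2.resize(im[110:210,250:330],None,fx=5,fy=5,interpolation=2)
z[:500,:400]=a;z[:500,400:]=b
save('w1c',z)
E
```

```text
(no output)
```

View pics/w1c.png

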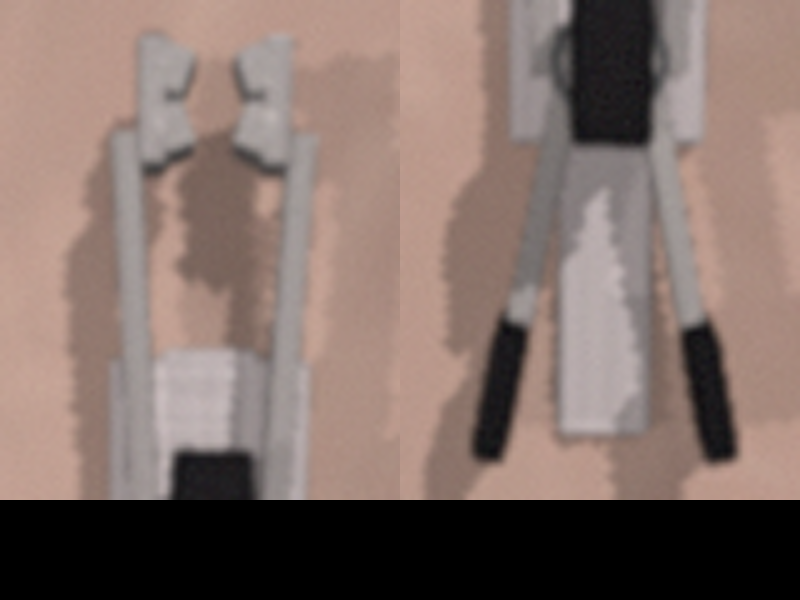

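```bash
cat > fit.py <<'E'
from h import *
import pickle
from scipy.optimize import least_squares
c=pickle.load(open('w1.pkl','rb'))
L=lambda x,y:[250+x/5-.4,15+y/5-.4];Q=lambda x,y:[250+(x-400)/5-.4,110+y/5-.4]
M=[((-85,11,6),Q(560,432)),((-85,-11,6),Q(645,432)),((-18,22,6),Q(513,140)),((-18,-22,6),Q(702,142)),((38,22,6),L(110,355)),((38,-22,6),L(310,358)),((97,0,26),L(216.5,35)),((-16,8,64),Q(574,143)),((-16,-8,64),Q(650,143)),((16,8,64),L(173,453)),((16,-8,64),L(252,453))]
X=np.array([m[0] for m in M])/1000;U=np.array([m[1] for m in M])
def f(p):
    Y=Ro.from_euler('z',p[2]).apply(X)+[p[0],p[1],p[3]]
    return (proj(c,Y)-U).ravel()
for fixz in (True,False):
    g=(lambda p:f([*p[:3],0])) if fixz else f
    s=least_squares(g,[.479,.24,-.77]+([] if fixz else [0]))
    print(s.x.round(4),np.degrees(s.x[2]),'rms',np.sqrt(np.mean(s.fun**2)));
print(s.fun.reshape(-1,2).round(1))
E
python3 fit.py
```

```text
[ 0.4783  0.2402 -0.7803] -44.709140704067195 rms 0.8013269232551998
[ 0.4783  0.24   -0.7804 -0.0059] -44.712336277430985 rms 0.5697725738086263
[[-0.6 -0.4]
 [ 0.8 -0.2]
 [-0.5  0.5]
 [ 0.2  0.5]
 [ 0.   0.5]
 [ 0.   0.3]
 [-0.1  0.5]
 [-0.8  0.3]
 [ 0.5  0.5]
 [-0.3 -1.2]
 [ 0.8 -1.1]]
```

```bash
python3 - <<'E'
from h import *
import pickle
c=pickle.load(open('w1.pkl','rb'));d=r.camera_params('side')
im=np.load('side0.npy');save('v',cv2.resize(im[260:360,300:470],None,fx=4.5,fy=4.5,interpolation=2))
for z in (0.02,.04,.06,.08): 
  X=at(c,[310,229],z);print(z,X.round(3),proj(d,X),at(c,[427,259],z).round(3))
yaw=np.radians(-44.7);p=np.array([.4783,.2401]);u=np.array([np.cos(yaw),np.sin(yaw)])
h=p-.071*u;delta([*h,.1],-44.7);delta([*h,.006],-44.7)
E
```

```text
0.02 [0.376 0.308 0.02 ] [[355.43304901 320.89353345]] [0.249 0.232 0.02 ]
0.04 [0.382 0.305 0.04 ] [[352.82135161 310.60373585]] [0.262 0.233 0.04 ]
0.06 [0.388 0.301 0.06 ] [[350.16190299 300.12814679]] [0.275 0.234 0.06 ]
0.08 [0.394 0.298 0.08 ] [[347.45347858 289.46206649]] [0.287 0.234 0.08 ]
t 3.53 tcp [0.4257 0.302  0.2265] rot [180.    -0.   -43.94] w 0.0875 F [ 0.8 -0.2 -0. ]
shift in tool now [0.0098 0.0071 0.1265] in final axes [0.0099 0.007  0.1265] rotvec [ 0.0001 -0.      0.0133]
t 3.53 tcp [0.4257 0.302  0.2265] rot [180.    -0.   -43.94] w 0.0875 F [ 0.8 -0.2 -0. ]
shift in tool now [0.0098 0.0071 0.2205] in final axes [0.0099 0.007  0.2205] rotvec [ 0.0001 -0.      0.0133]
```

View pics/v.png

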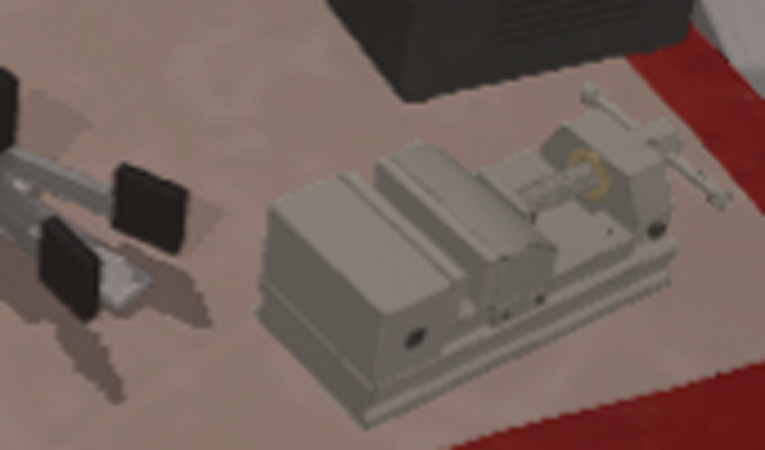

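```bash
python3 -m inch '0.0098 0.007 0.03 0 0 0.0133 1; 0 0 0.03 0 0 0 1; 0 0 0.03 0 0 0 1; 0 0 0.03 0 0 0 1; 0 0 0.025 0 0 0 1; 0 0 0.025 0 0 0 1; 0 0 0.02 0 0 0 1; 0 0 0.015 0 0 0 1; 0 0 0.01 0 0 0 1; 0 0 0.0055 0 0 0 1; 0 0 0 0 0 0 1; 0 0 0 0 0 0 1; 0 0 0 0 0 0 1' 8
python3 - <<'E'
from h import *
save('w2',cv2.resize(r.capture('wrist'),(800,600)))
yaw=np.radians(-44.7);p=np.array([.4783,.2401]);u=np.array([np.cos(yaw),np.sin(yaw)])
delta([*(p-.071*u),.006],-44.7)
E
```

```text
time_s: 4.62
tcp_pos: [0.4286, 0.2901, 0.007]
eef_rot: [-179.9, 0.0, -44.7]
contact_force: [0.7, -0.0, -0.1]
gripper_width: 0.0882
t 4.67 tcp [0.4286 0.29   0.007 ] rot [-1.799e+02  1.000e-02 -4.475e+01] w 0.0874 F [ 0.9 -1.  -0.1]
shift in tool now [-0.0005  0.0005  0.001 ] in final axes [-0.0006  0.0005  0.001 ] rotvec [-0.0018  0.0002 -0.0009]
```

View pics/w2.png

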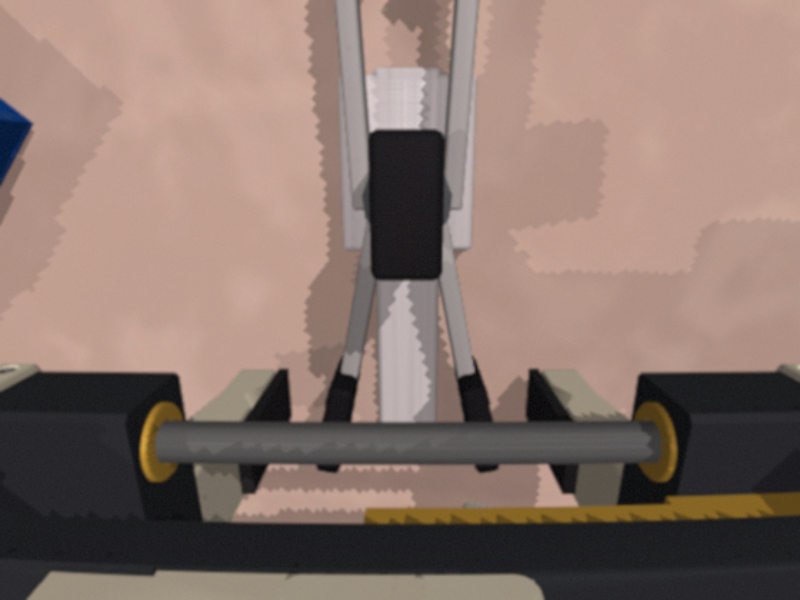

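```bash
python3 -m inch '0 0 0 0 0 0 0; 0 0 0 0 0 0 0; 0 0 0 0 0 0 0; 0 0 0 0 0 0 0; 0 0 0 0 0 0 0; 0 0 0 0 0 0 0; 0 0 0 0 0 0 0; 0 0 0 0 0 0 0; 0 0 0 0 0 0 0; 0 0 0 0 0 0 0; 0 0 0 0 0 0 0; 0 0 0 0 0 0 0' 9
python3 - <<'E'
from h import *
import pickle
im=r.capture('wrist');save('w3',cv2.resize(im,(800,600)))
delta([.4286,.29,.006],-44.7)
E
```

```text
time_s: 5.67
tcp_pos: [0.4283, 0.2896, 0.0062]
eef_rot: [-180.0, 0.0, -44.8]
contact_force: [-2.0, 2.4, 2.9]
gripper_width: 0.025
t 5.72 tcp [0.4283 0.2896 0.0062] rot [-179.97    0.    -44.76] w 0.0252 F [-2.6  1.7  3.1]
shift in tool now [-0.0001 -0.0005  0.0002] in final axes [-0.0001 -0.0005  0.0002] rotvec [-0.0004  0.     -0.001 ]
```

View pics/w3.png

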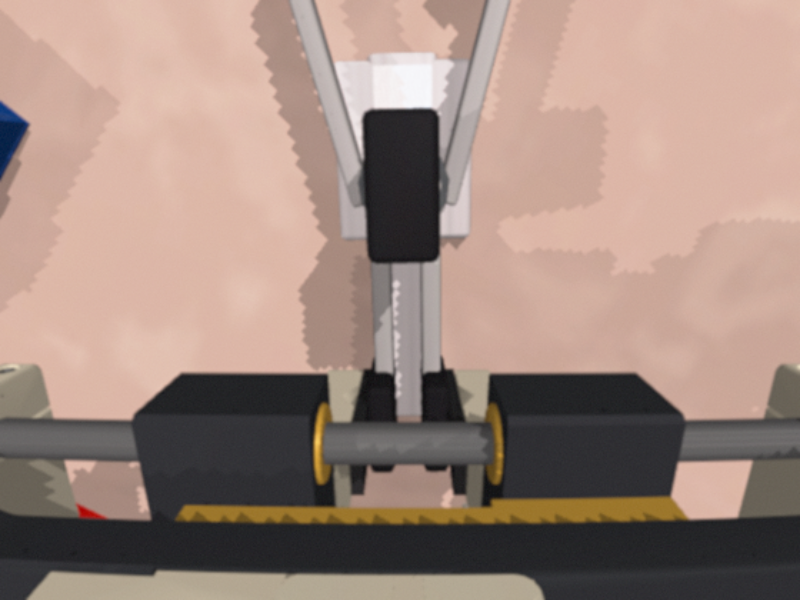

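```bash
python3 - <<'E'
from h import *
from scipy.optimize import least_squares
c=r.camera_params('wrist')
M=[((-18,22,6),(343,237)),((-18,-22,6),(469,235)),((38,22,6),(337,62)),((38,-22,6),(468,60)),((40,11,6),(370,53)),((40,-11,6),(434,53)),((-16,8,64),(370,257)),((-16,-8,64),(435,259)),((16,8,64),(366,110)),((16,-8,64),(437,110))]
X=np.array([m[0] for m in M])/1000;U=np.array([m[1] for m in M])*.7-.15
def f(p):
    Y=Ro.from_euler('ZY',[p[2],p[3]]).apply(X)+[p[0],p[1],p[4]]
    return np.r_[(proj(c,Y)-U).ravel(),p[3]*10,p[4]*300]
s=least_squares(f,[.479,.24,-.77,0,0]);q=s.x
print(q.round(4),np.degrees(q[2:4]));print(s.fun.round(1))
for mult in (0,):
  s2=least_squares(lambda p:f([*p,0,0]),[.479,.24,-.77]);print(s2.x.round(4),np.degrees(s2.x[2]),np.sqrt(np.mean(s2.fun**2)))
q=s2.x;u=np.array([np.cos(q[2]),np.sin(q[2])])
m=q[:2]+.085*u;print('mouth',m,'to fit',np.array([.653,.0493])-m)
# residual of fitting in new pictures none
E
```

```text
[ 0.4819  0.2372 -0.7695 -0.0093 -0.008 ] [-44.09089224  -0.53508509]
[-0.2 -1.1 -1.1 -0.7 -1.7  0.1  2.   0.2 -1.2  1.2  2.   0.5 -0.9  0.7
  1.8 -1.2 -1.6  0.5  0.9 -0.2 -0.1 -2.4]
[ 0.4813  0.2377 -0.7693] -44.07850204326552 2.9763779236942716
mouth [0.54234259 0.17854086] to fit [ 0.11065741 -0.12924086]
```

```bash
python3 -m inch '0.004 0 0 0 0 0 0; 0.008 0.001 0 0 0 0 0; 0.012 0.002 0 0 0 0 0; 0.012 0.002 0 0 0 0 0; 0.012 0.002 0 0 0 0 0; 0.012 0.002 0 0 0 0 0; 0.012 0.002 0 0 0 0 0; 0.008 0.002 0 0 0 0 0; 0.004 0.001 0 0 0 0 0; 0 0 0 0 0 0 0; 0 0 0 0 0 0 0; 0 0 0 0 0 0 0'
python3 - <<'E'
from h import *
import pickle
c=r.camera_params('wrist')
im=r.capture('wrist');np.save('w4.npy',im);save('w4',cv2.resize(im,(800,600)))
pickle.dump(c,open('w4.pkl','wb'))
delta([.4286,.29,.006],-44.7)
im=r.capture('side');np.save('s4.npy',im);save('s4',cv2.resize(im[170:310,180:360],None,fx=4,fy=4,interpolation=2))
im=r.capture('scene');np.save('sc4.npy',im);save('sc4',cv2.resize(im[130:250,160:340],None,fx=4.4,fy=4.4,interpolation=2))
E
```

```text
time_s: 6.72
tcp_pos: [0.478, 0.2197, 0.0061]
eef_rot: [180.0, -0.0, -44.8]
contact_force: [2.9, -3.6, 4.1]
gripper_width: 0.0252
t 6.77 tcp [0.4779 0.2198 0.0061] rot [ 1.7996e+02 -3.0000e-02 -4.4750e+01] w 0.0254 F [ 2.6 -3.4  4.2]
shift in tool now [-0.0844 -0.0151  0.    ] in final axes [-0.0844 -0.0152  0.0001] rotvec [ 0.0007 -0.0005 -0.0009]
```

View pics/w4.png

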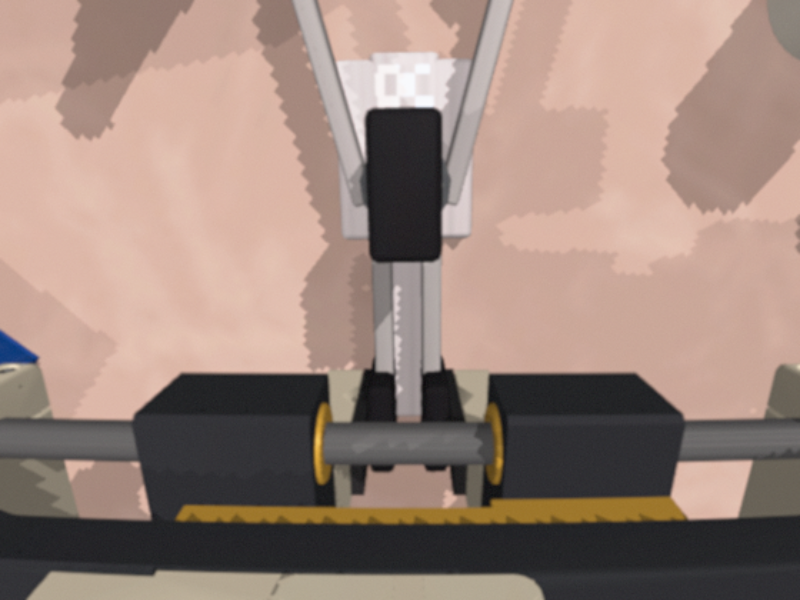

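View pics/s4.png

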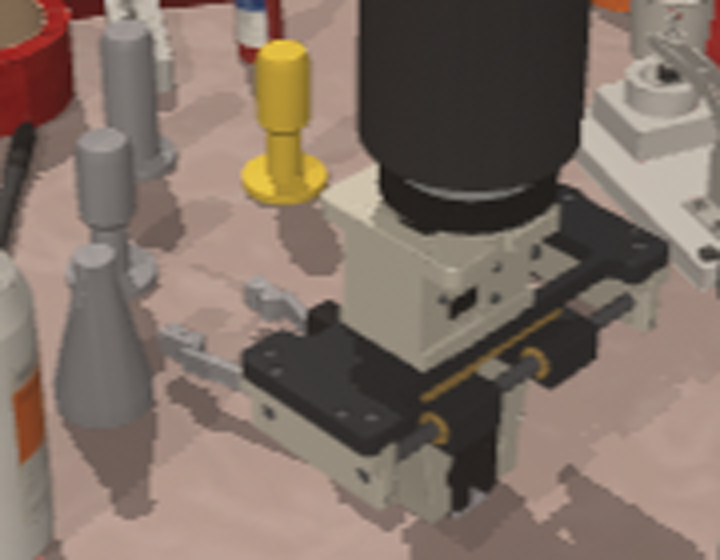

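View pics/sc4.png

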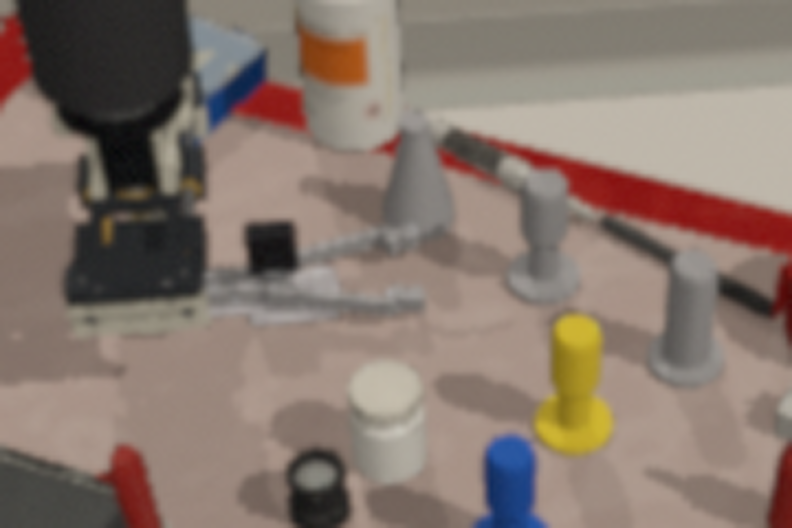

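```bash
python3 - <<'E'
from h import *
s=r.camera_params('scene');d=r.camera_params('side')
A=lambda x,y:np.array([160+x/4.4-.4,130+y/4.4-.4]);B=lambda x,y:np.array([180+x/4-.4,170+y/4-.4])
l,e=tri([(s,A(403,235)),(d,B(182,340))]);print(l,e)
q,e=tri([(s,A(403,298)),(d,B(265,297))]);print(q,e)
w,e=tri([(s,A(543,275)),(d,B(112,270))]);print('wfoot',w,e)
w,e=tri([(s,A(545,183)),(d,B(105,143))]);print('wtop',w,e)
t=np.array([.4779,.2198]);ux=np.array([.710,-.704]);uy=np.array([-.704,-.710])
for n,p in (('l',l),('r',q),('m',(l+q)/2),('fit',np.array([.653,.0493,0])),('taper',np.array([.647,.1504]))): print(n,(p[:2]-t)@ux,(p[:2]-t)@uy)
E
```

```text
[0.60968639 0.13066064 0.02294259] [np.float64(0.7415769450151244), np.float64(1.0797869079209255)]
[0.56970204 0.0942582  0.0214382 ] [np.float64(0.206517164928567), np.float64(0.283937358413094)]
wfoot [0.65255039 0.04880292 0.00535655] [np.float64(0.48678670213737696), np.float64(0.6602614063875302)]
wtop [0.65225647 0.04847182 0.08413121] [np.float64(0.8060892601675714), np.float64(1.0834484203515968)]
l 0.15632244902665607 -0.02948866936890701
r 0.1535608776983565 0.024506045849097463
m 0.15494166336250625 -0.0024913117599047185
fit 0.244353 -0.002215400000000034
taper 0.1689186 -0.06977240000000001
```

```bash
python3 -m inch '0.004 0 0 0 0 0 0; 0.008 0 0 0 0 0 0; 0.01 0 0 0 0 0 0; 0.01 0 0 0 0 0 0; 0.01 0 0 0 0 0 0; 0.01 0 0 0 0 0 0; 0.008 0 0 0 0 0 0; 0.007 0 0 0 0 0 0; 0.006 0 0 0 0 0 0; 0.005 0 0 0 0 0 0; 0.004 0 0 0 0 0 0; 0.002 0 0 0 0 0 0; 0 0 0 0 0 0 0; 0 0 0 0 0 0 0'
python3 - <<'E'
from h import *
delta([.4286,.29,.006],-44.7)
a=r.capture('side');b=r.capture('scene');np.save('s5.npy',a);np.save('sc5.npy',b)
save('s5',cv2.resize(a[170:310,160:340],None,fx=4,fy=4,interpolation=2))
save('sc5',cv2.resize(b[140:230,200:335],None,fx=5.8,fy=5.8,interpolation=2))
E
```

```text
time_s: 8.03
tcp_pos: [0.5372, 0.1618, 0.006]
eef_rot: [-180.0, 0.0, -44.7]
contact_force: [-1.5, 0.9, 5.0]
gripper_width: 0.0249
t 8.03 tcp [0.5372 0.1618 0.006 ] rot [-1.7999e+02  3.0000e-02 -4.4740e+01] w 0.0249 F [-1.5  0.9  5. ]
shift in tool now [-1.674e-01 -1.460e-02  1.000e-04] in final axes [-0.1674 -0.0147  0.    ] rotvec [-0.0002  0.0006 -0.0007]
```

View pics/s5.png

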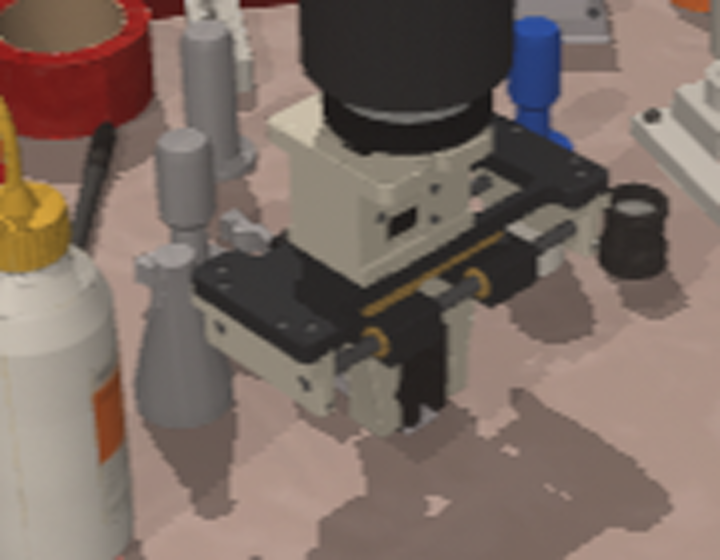

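View pics/sc5.png

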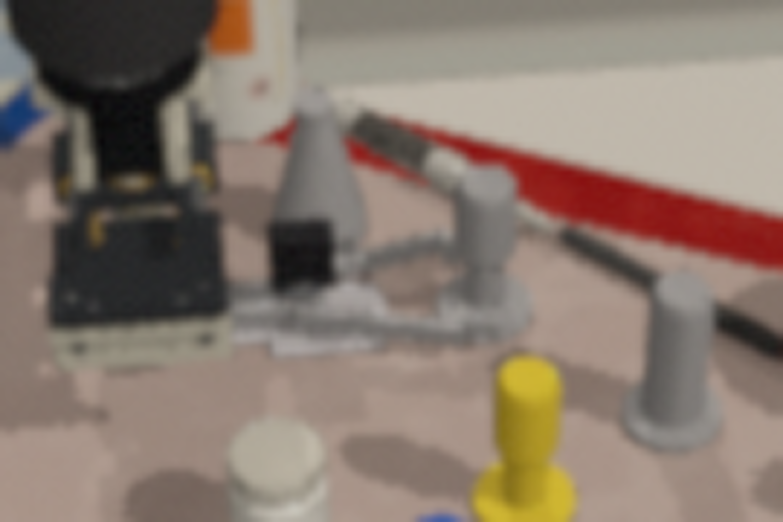

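```bash
python3 - <<'E'
from h import *
s=r.camera_params('scene')
t=np.array([.5372,.1618]);ux=np.array([.710,-.704]);uy=np.array([-.704,-.710])
b=np.load('sc5.npy');x0,y0,k=200,140,5.8
V=cv2.resize(b[140:230,200:335],None,fx=k,fy=k,interpolation=2).copy()
def D(P,col):
    q=(proj(s,P)+.5-[x0,y0])*k
    for a in q: cv2.circle(V,tuple(int(v) for v in a),4,col,-1)
o=t+.1595*ux
print('mouth',o)
D([[*o,.019]],(255,0,0))
for sg in(-1,1):
    for dx,dy in ((-.012,.033),(.012,.033),(.012,.020),(-.012,.02)): D([[*(o+dx*ux+sg*dy*uy),.026]],(0,255,0))
D([[.6527,.0492,.0],[.6527,.0492,.085]],(0,0,255)) 
th=np.linspace(0,6.28,24)
D([[.6527+.024*np.cos(a),.0492+.024*np.sin(a),.006] for a in th],(255,255,0))
save('o5',V)
E
```

```text
mouth [0.650445 0.049512]
```

View pics/o5.png

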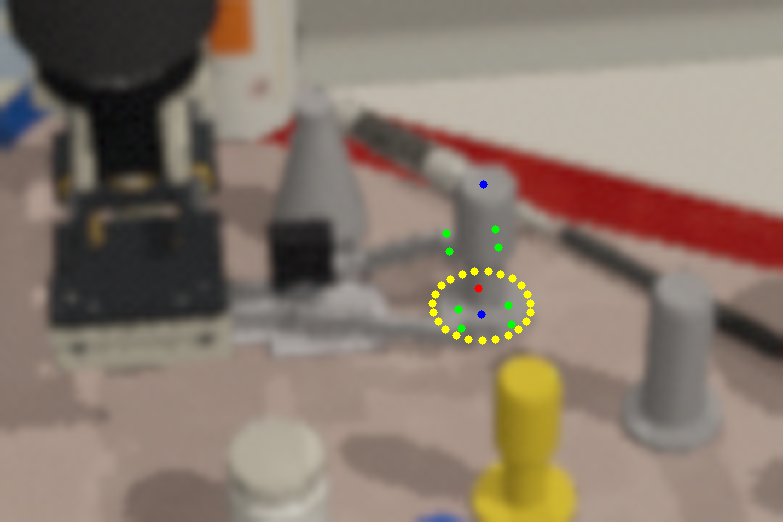

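```bash
python3 - <<'E'
from h import *
a=np.load('s5.npy');b=np.load('sc5.npy')
z=np.zeros((560,800,3),np.uint8)
z[:500,:400]=cv2.resize(b[160:210,260:300],None,fx=10,fy=10,interpolation=2)
z[:500,400:]=cv2.resize(a[200:250,190:230],None,fx=10,fy=10,interpolation=2)
save('o6',z)
E
```

```text
(no output)
```

View pics/o6.png

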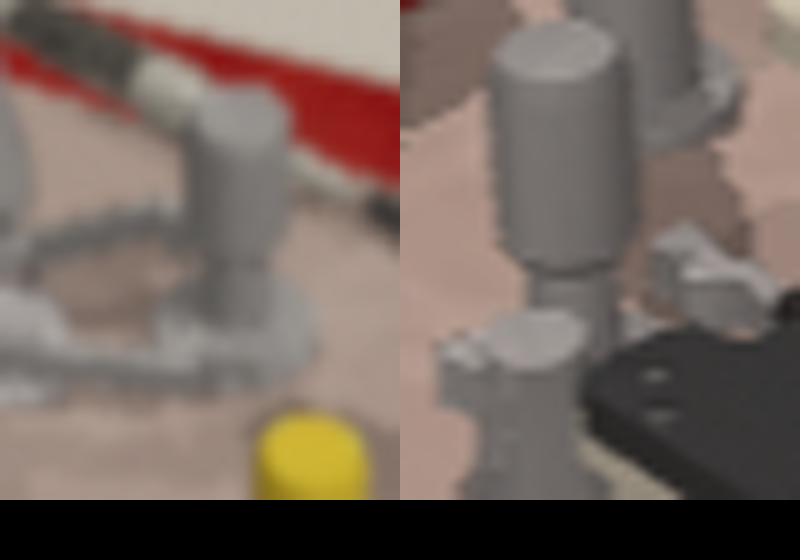

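```bash
python3 - <<'E'
from h import *
s=r.camera_params('scene');d=r.camera_params('side')
t=np.array([.5372,.1618]);ux=np.array([.710,-.704]);uy=np.array([-.704,-.710])
for sh in (-.006,-.003,0,.003):
    o=t+(.0745+sh)*ux
    for n,dx,dy in (('L in',.0944,-.0227),('L out',.0918,-.033),('R in',.0944,.0227),('R out',.0918,.033)):
        P=[[*(o+dx*ux+dy*uy),.026]]
        a=proj(d,P)[0];b=proj(s,P)[0]
        print(sh,n,'sidecrop',((a+.5-[190,200])*10+[400,0]).round(),'scenecrop',((b+.5-[260,160])*10).round())
E
```

```text
-0.006 L in sidecrop [483. 331.] scenecrop [228. 223.]
-0.006 L out sidecrop [451. 356.] scenecrop [215. 199.]
-0.006 R in sidecrop [654. 243.] scenecrop [247. 336.]
-0.006 R out sidecrop [699. 229.] scenecrop [242. 363.]
-0.003 L in sidecrop [474. 324.] scenecrop [239. 222.]
-0.003 L out sidecrop [442. 350.] scenecrop [225. 198.]
-0.003 R in sidecrop [644. 237.] scenecrop [258. 335.]
-0.003 R out sidecrop [690. 223.] scenecrop [253. 362.]
0 L in sidecrop [464. 319.] scenecrop [249. 222.]
0 L out sidecrop [432. 344.] scenecrop [236. 198.]
0 R in sidecrop [635. 232.] scenecrop [269. 334.]
0 R out sidecrop [681. 218.] scenecrop [264. 361.]
0.003 L in sidecrop [455. 313.] scenecrop [260. 221.]
0.003 L out sidecrop [423. 338.] scenecrop [246. 197.]
0.003 R in sidecrop [626. 226.] scenecrop [280. 333.]
0.003 R out sidecrop [672. 212.] scenecrop [275. 360.]
```

```bash
python3 -m inch '0.003 0 0 0 0 0 0; 0.003 0 0 0 0 0 0; 0.001 0 0 0 0 0 0; 0 0 0 0 0 0 0; 0 0 0 0 0 0 0'
python3 - <<'E'
from h import *
delta([.4286,.29,.006],-44.7)
a=r.capture('side');b=r.capture('scene')
z=np.zeros((500,800,3),np.uint8)
z[:500,:400]=cv2.resize(b[160:210,260:300],None,fx=10,fy=10,interpolation=2)
z[:500,400:]=cv2.resize(a[200:250,190:230],None,fx=10,fy=10,interpolation=2)
save('o7',z)
E
```

```text
time_s: 8.55
tcp_pos: [0.5421, 0.1568, 0.0061]
eef_rot: [-180.0, 0.0, -44.7]
contact_force: [-2.1, 2.9, 5.3]
gripper_width: 0.0251
t 8.55 tcp [0.5421 0.1568 0.0061] rot [-1.7999e+02  3.0000e-02 -4.4740e+01] w 0.0251 F [-2.1  2.9  5.3]
shift in tool now [-0.1744 -0.0147  0.0002] in final axes [-1.744e-01 -1.480e-02  1.000e-04] rotvec [-0.0001  0.0006 -0.0008]
```

View pics/o7.png

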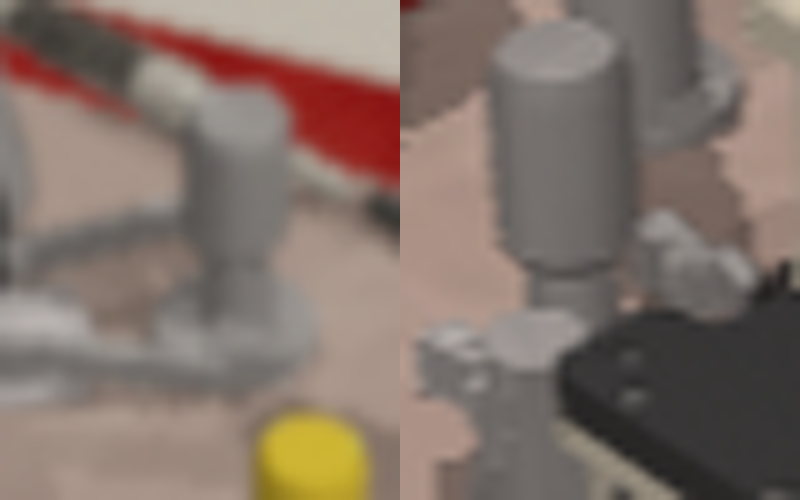

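```bash
python3 -m inch '0 0 0 0 0 0 0.32; 0 0 0 0 0 0 0.36; 0 0 0 0 0 0 0.4; 0 0 0 0 0 0 0.44; 0 0 0 0 0 0 0.48; 0 0 0 0 0 0 0.52; 0 0 0 0 0 0 0.56; 0 0 0 0 0 0 0.62; 0 0 0 0 0 0 0.7; 0 0 0 0 0 0 0.85; 0 0 0 0 0 0 1; 0 0 0 0 0 0 1; 0 0 0 0 0 0 1; 0 0 0 0 0 0 1; 0 0 0 0 0 0 1'
python3 - <<'E'
from h import *
import pickle
delta([.4286,.29,.006],-44.7)
a=r.capture('side');b=r.capture('scene');c=r.camera_params('wrist');w=r.capture('wrist')
pickle.dump(c,open('w8.pkl','wb'))
z=np.zeros((500,800,3),np.uint8)
z[:500,:400]=cv2.resize(b[160:210,260:300],None,fx=10,fy=10,interpolation=2)
z[:500,400:]=cv2.resize(a[200:250,190:230],None,fx=10,fy=10,interpolation=2)
save('o8',z);save('w8',cv2.resize(w,(800,600)))
E
```

```text
time_s: 9.9
tcp_pos: [0.5425, 0.1562, 0.006]
eef_rot: [180.0, 0.0, -44.8]
contact_force: [-0.9, 0.6, 1.0]
gripper_width: 0.0872
t 9.9 tcp [0.5425 0.1562 0.006 ] rot [179.99   0.   -44.76] w 0.0872 F [-0.9  0.6  1. ]
shift in tool now [-0.1751 -0.0148  0.    ] in final axes [-0.1751 -0.015   0.    ] rotvec [ 0.0001  0.     -0.0011]
```

View pics/o8.png

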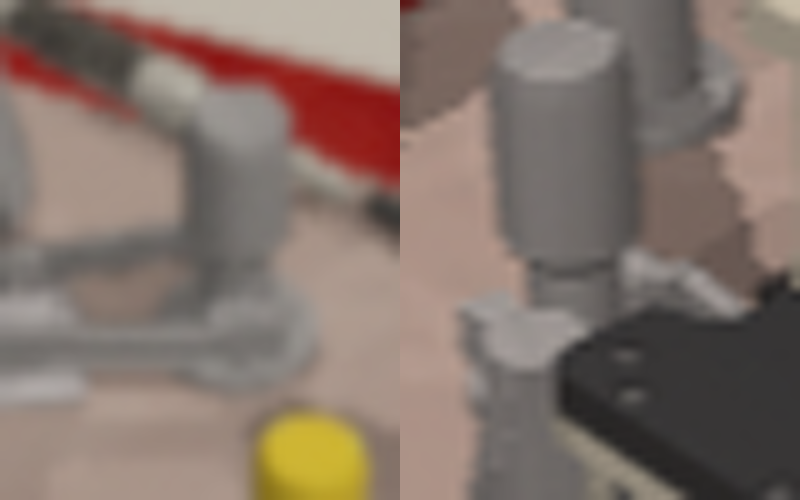

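View pics/w8.png

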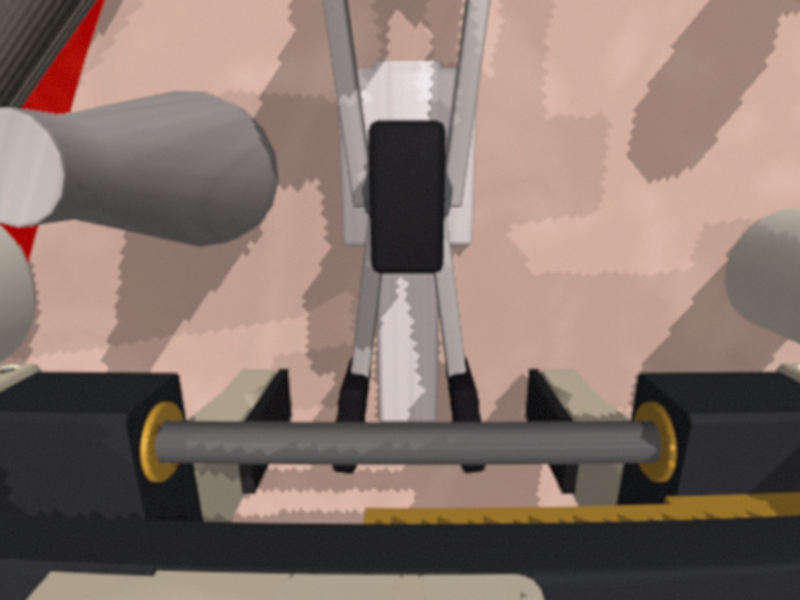

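```bash
python3 - <<'E'
from h import *
from scipy.optimize import least_squares
import pickle
c=pickle.load(open('w8.pkl','rb'))
M=[((-18,22,6),(345,243)),((-18,-22,6),(471,243)),((40,11,6),(373,61)),((40,-11,6),(437,61)),((-16,8,64),(371,271)),((-16,-8,64),(442,272)),((16,8,64),(369,121)),((16,-8,64),(444,121))]
X=np.array([m[0] for m in M])/1000;U=np.array([m[1] for m in M])*.7-.15
def f(p):
    Y=Ro.from_euler('Z',p[2]).apply(X)+[p[0],p[1],0]
    return (proj(c,Y)-U).ravel()
s=least_squares(f,[.479,.24,-.77]);q=s.x
print(q.round(4),np.degrees(q[2]));print(s.fun.round(1))
u=np.array([np.cos(q[2]),np.sin(q[2])]);m=q[:2]+.085*u
print('mouth',m,'tab xy',q[:2], 'mouth to wf',np.array([.653,.049])-m)
t=np.array([.5425,.1562]);print((q[:2]-t)@np.array([.71,-.704]),(q[:2]-t)@np.array([-.704,-.71]))
delta([*(q[:2]+.004*u),.15],np.degrees(q[2]))
E
```

```text
[ 0.5933  0.1052 -0.7745] -44.37345612357947
[-1.9  2.8  1.2  2.1 -1.9 -1.6  3.4 -2.  -0.6  3.1  1.3  2.  -2.4 -2.
  1.3 -2.5]
mouth [0.65407218 0.04573602] tab xy [0.59331446 0.10517927] mouth to wf [-0.00107218  0.00326398]
0.07199686299100067 0.0004513406371442
t 10.05 tcp [0.5425 0.1562 0.0061] rot [-180.      0.    -44.76] w 0.0876 F [ 0.4 -0.1  0.2]
shift in tool now [ 0.076   0.0004 -0.1439] in final axes [ 0.0759  0.0009 -0.1439] rotvec [-0.      0.     -0.0068]
```

```bash
python3 -m inch '0 0 -0.01 0 0 0 1; 0 0 -0.02 0 0 0 1; 0 0 -0.03 0 0 0 1; 0 0 -0.035 0 0 0 1; 0 0 -0.035 0 0 0 1; 0 0 -0.03 0 0 0 1; 0 0 -0.02 0 0 0 1; 0 0 -0.01 0 0 0 1; 0 0 0 0 0 0 1; 0 0 0 0 0 0 1; 0 0 0 0 0 0 1'
python3 - <<'E'
from h import *
import pickle
c=r.camera_params('wrist');w=r.capture('wrist');np.save('w9.npy',w)
pickle.dump(c,open('w9.pkl','wb'));save('w9',cv2.resize(w,(800,600)))
delta([.5433,.1052,.15],-44.4)
E
```

```text
time_s: 10.97
tcp_pos: [0.5417, 0.1558, 0.1947]
eef_rot: [179.9, 0.0, -44.8]
contact_force: [0.3, 0.1, -0.7]
gripper_width: 0.0876
t 11.02 tcp [0.5417 0.1557 0.1945] rot [ 1.7985e+02  5.0000e-02 -4.4780e+01] w 0.0875 F [ 0.6  0.2 -0.7]
shift in tool now [0.0368 0.0346 0.0445] in final axes [0.0365 0.035  0.0445] rotvec [ 0.0026  0.0008 -0.0066]
```

View pics/w9.png

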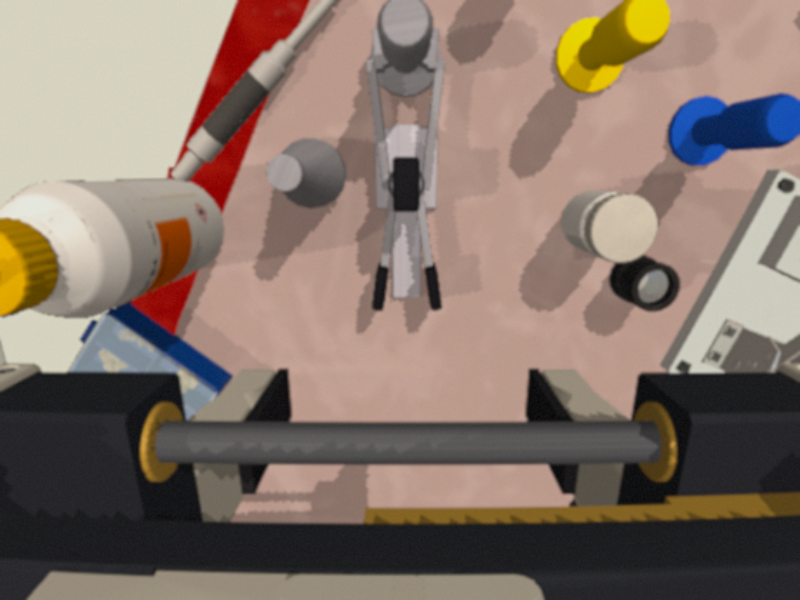

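```bash
python3 - <<'E'
from h import *
from scipy.optimize import least_squares
import pickle
s=r.camera_params('scene');d=r.camera_params('side')
print('bottle base',at(s,[240,158],.0),at(s,[228,155],.0),at(s,[251,158],.0),at(d,[172,305],0))
c=pickle.load(open('w9.pkl','rb'))
M=[((-18,22,6),(377,209)),((-18,-22,6),(435,209)),((-85,11,6),(393,297)),((-85,-11,6),(419,297)),((40,11,6),(391,125)),((40,-11,6),(420,125)),((-16,8,64),(393,211)),((-16,-8,64),(418,211)),((16,8,64),(393,158)),((16,-8,64),(419,158))]
X=np.array([m[0] for m in M])/1000;U=np.array([m[1] for m in M])*.7-.15
def f(p):
    Y=Ro.from_euler('Z',p[2]).apply(X)+[p[0],p[1],0]
    return (proj(c,Y)-U).ravel()
q=least_squares(f,[.593,.105,-.77]).x
print(q.round(4),np.degrees(q[2]),f(q).round(1))
u=np.array([np.cos(q[2]),np.sin(q[2])])
print('taper top',at(c,np.array([285,172])*.7,.085),'mouth',q[:2]+.085*u,'fit top',at(c,np.array([406,33])*.7,.085))
delta([*(q[:2]+.004*u),.033],np.degrees(q[2]))
E
```

```text
bottle base [0.69183857 0.24745863 0.        ] [0.67906149 0.28580348 0.        ] [0.71304231 0.22120013 0.        ] [0.69413338 0.25064985 0.        ]
[ 0.5933  0.1052 -0.7818] -44.79360915482372 [-1.   0.1  0.9  0.  -1.   1.1  1.   1.1 -0.7 -0.6  1.2 -0.6 -0.4  0.7
  0.6  0.7 -0.7 -1.   0.2 -1. ]
taper top [0.6450361  0.14709431 0.085     ] mouth [0.65360267 0.04534786] fit top [0.64712394 0.05111135 0.085     ]
t 11.02 tcp [0.5417 0.1557 0.1945] rot [ 1.7985e+02  5.0000e-02 -4.4780e+01] w 0.0875 F [ 0.6  0.2 -0.7]
shift in tool now [ 0.0763 -0.0009  0.1614] in final axes [ 0.0762 -0.0005  0.1615] rotvec [0.0026 0.0008 0.0003]
```

```bash
python3 - <<'E'
from h import *
import pickle
c=pickle.load(open('w9.pkl','rb'));w=np.load('w9.npy');k=9
V=cv2.resize(w[0:90,245:325],None,fx=k,fy=6.6,interpolation=2).copy()
V=cv2.resize(w[0:66,245:325],None,fx=k,fy=k,interpolation=2).copy()
th=np.linspace(0,6.28,40)
def D(P,col):
    for a in (proj(c,P)+.5-[245,0])*k: cv2.circle(V,tuple(int(v) for v in a),2,col,-1)
for (x,y),col in (((.6528,.0488),(255,0,0)),((.6536,.0453),(0,255,0))):
    D([[x+.024*np.cos(a),y+.024*np.sin(a),.006] for a in th],col)
    D([[x+.015*np.cos(a),y+.015*np.sin(a),.085] for a in th],col)
save('o9',V)
E
```

```text
(no output)
```

View pics/o9.png

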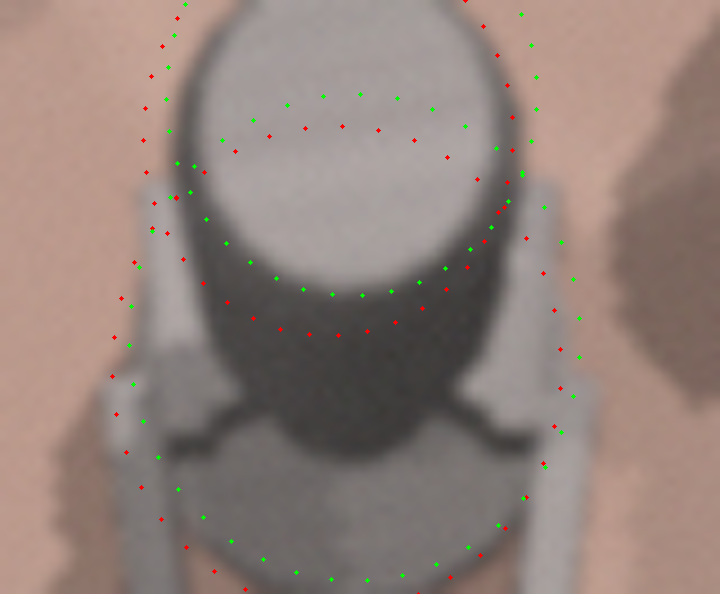

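```bash
python3 -m inch '0.01 0 0 0 0 0 0.36; 0.025 -0.0009 0 0 0 0 0.36; 0.025 0 0 0 0 0 0.36; 0.0163 0 0.01 0 0 0 0.36; 0 0 0.025 0 0 0 0.36; 0 0 0.025 0 0 0 0.36; 0 0 0.025 0 0 0 0.36; 0 0 0.01 0 0 0 0.36; 0 0 0 0 0 0 0.36; 0 0 0 0 0 0 0.36; 0 0 0 0 0 0 0.36' 50
python3 - <<'E'
from h import *
import pickle
c=r.camera_params('wrist');w=r.capture('wrist');save('w10',cv2.resize(w,(800,600)))
a=r.capture('side');save('s10',cv2.resize(a[130:310,160:340],None,fx=3.3,fy=3.3,interpolation=2))
q=[.5933,.1052,np.radians(-44.79)]
u=np.array([np.cos(q[2]),np.sin(q[2])])
delta([*(q[:2]+.004*u),.033],np.degrees(q[2]))
E
```

```text
time_s: 11.93
tcp_pos: [0.5983, 0.1033, 0.1023]
eef_rot: [-179.9, -0.1, -44.7]
contact_force: [-0.1, -0.4, 1.0]
gripper_width: 0.0315
t 12.03 tcp [0.5983 0.1035 0.1026] rot [-1.7987e+02 -6.0000e-02 -4.4740e+01] w 0.0312 F [ 0.5  0.5 -0. ]
shift in tool now [-0.0008  0.0025  0.0696] in final axes [-0.0008  0.0023  0.0696] rotvec [-0.0023 -0.001   0.0008]
```

View pics/w10.png

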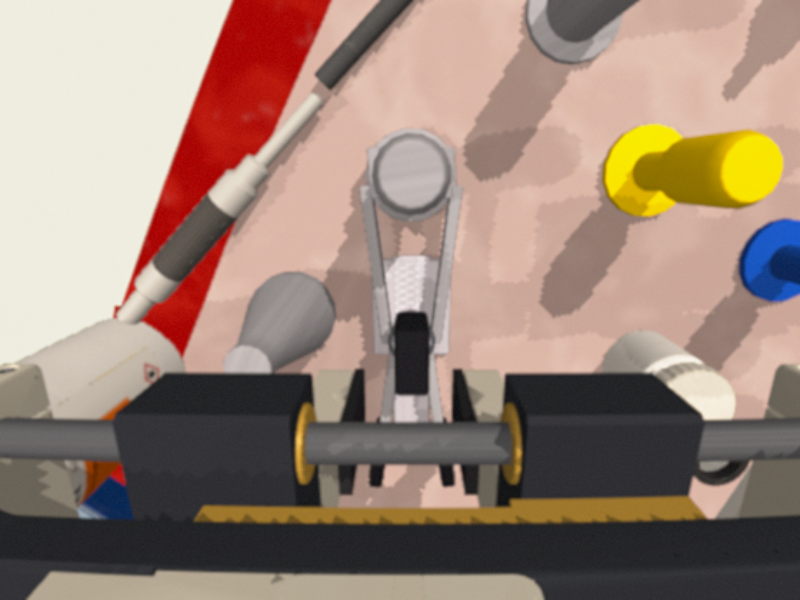

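View pics/s10.png

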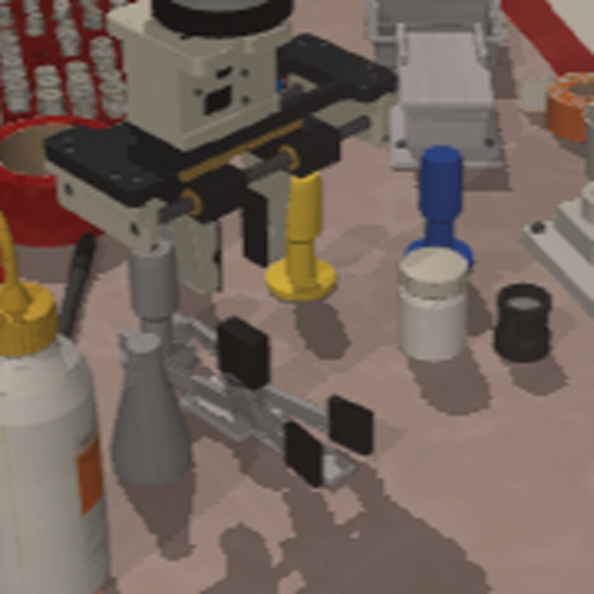

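```bash
python3 -m inch '0 0.0015 0.01 0 0 0 0.36; 0 0 0.015 0 0 0 0.36; 0 0 0.015 0 0 0 0.36; 0 0 0.01 0 0 0 0.36; 0 0 0.008 0 0 0 0.36; 0 0 0.006 0 0 0 0.36; 0 0 0.004 0 0 0 0.36; 0 0 0.0016 0 0 0 0.36; 0 0 0 0 0 0 0.36; 0 0 0 0 0 0 0.36' 50
python3 - <<'E'
from h import *
w=r.capture('wrist');save('w11',cv2.resize(w,(800,600)))
q=[.5933,.1052,np.radians(-44.79)]
u=np.array([np.cos(q[2]),np.sin(q[2])])
delta([*(q[:2]+.004*u),.033],np.degrees(q[2]))
E
```

```text
time_s: 12.87
tcp_pos: [0.5966, 0.1021, 0.0318]
eef_rot: [-180.0, -0.0, -44.8]
contact_force: [0.4, 0.5, 0.5]
gripper_width: 0.0315
t 12.92 tcp [0.5967 0.1022 0.032 ] rot [-1.7996e+02 -2.0000e-02 -4.4760e+01] w 0.0317 F [0.9 0.7 0.5]
shift in tool now [-0.0005  0.0002 -0.001 ] in final axes [-0.0005  0.0002 -0.001 ] rotvec [-0.0008 -0.0004  0.0006]
```

View pics/w11.png

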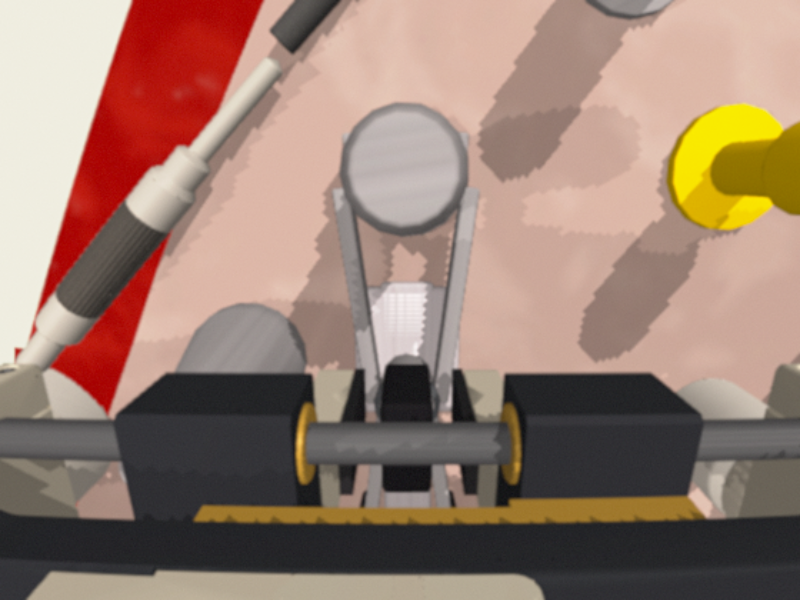

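```bash
python3 -m inch '0 0 0 0 0 0 0.2; 0 0 0 0 0 0 0.1; 0 0 0 0 0 0 0; 0 0 0 0 0 0 0; 0 0 0 0 0 0 0; 0 0 0 0 0 0 0; 0 0 0 0 0 0 0; 0 0 -0.002 0 0 0 0; 0 0 -0.004 0 0 0 0; 0 0 -0.006 0 0 0 0; 0 0 -0.008 0 0 0 0; 0 0 0 0 0 0 0; 0 0 0 0 0 0 0' 55
python3 - <<'E'
from h import *
w=r.capture('wrist');save('w12',cv2.resize(w,(800,600)))
a=r.capture('side');save('s12',cv2.resize(a[130:310,160:340],None,fx=3.3,fy=3.3,interpolation=2))
delta([.597,.102,.15],-44.8)
E
```

```text
time_s: 14.0
tcp_pos: [0.5967, 0.1022, 0.0523]
eef_rot: [-179.9, -0.0, -44.8]
contact_force: [0.0, -0.5, -2.4]
gripper_width: 0.0163
t 14.1 tcp [0.5961 0.102  0.0514] rot [-1.800e+02  1.000e-02 -4.478e+01] w 0.016 F [-0.1  0.4 -2.6]
shift in tool now [ 0.0006 -0.0006 -0.0986] in final axes [ 0.0006 -0.0006 -0.0986] rotvec [-0.      0.0002  0.0004]
```

View pics/w12.png

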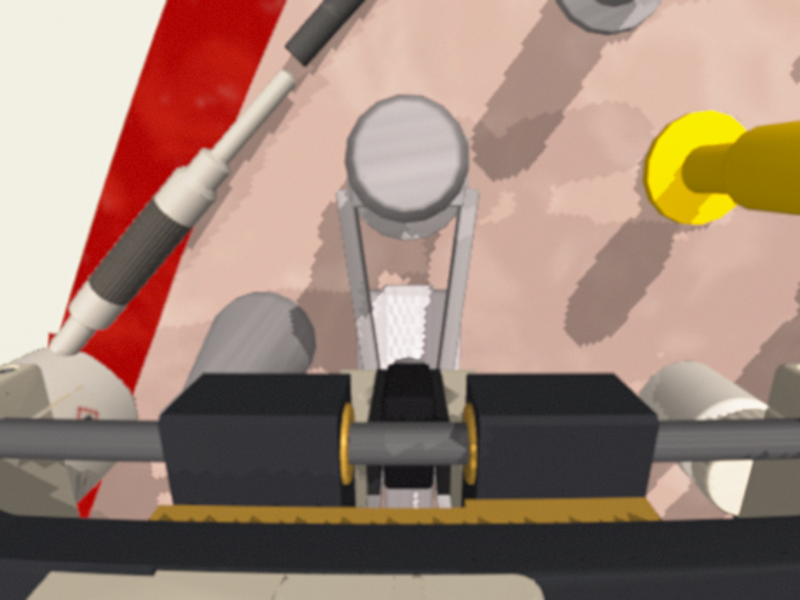

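View pics/s12.png

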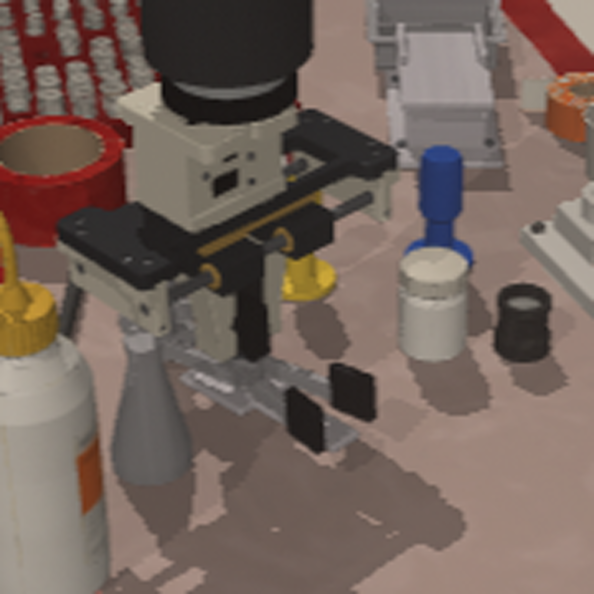

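```bash
python3 -m inch '0 0 -0.004 0 0 0 0; 0 0 -0.008 0 0 0 0; 0 0 -0.012 0 0 0 0; 0 0 -0.014 0 0 0 0; 0 0 -0.016 0 0 0 0; 0 0 -0.016 0 0 0 0; 0 0 -0.016 0 0 0 0; 0 0 -0.014 0 0 0 0; 0 0 -0.012 0 0 0 0; 0 0 -0.008 0 0 0 0; 0 0 -0.004 0 0 0 0; 0 0 0 0 0 0 0; 0 0 0 0 0 0 0; 0 0 0 0 0 0 0'
python3 - <<'E'
from h import *
w=r.capture('wrist');save('w13',cv2.resize(w,(800,600)))
a=r.capture('side');b=r.capture('scene')
z=np.zeros((520,800,3),np.uint8)
z[:480,:400]=cv2.resize(b[110:230,210:310],None,fx=4,fy=4,interpolation=2)
z[:520,400:]=cv2.resize(a[150:280,180:280],None,fx=4,fy=4,interpolation=2)
save('s13',z)
delta([.597,.102,.15],-44.8)
E
```

```text
time_s: 15.27
tcp_pos: [0.5958, 0.1019, 0.1745]
eef_rot: [179.9, 0.0, -44.8]
contact_force: [0.6, -0.2, -2.3]
gripper_width: 0.0165
t 15.42 tcp [0.5959 0.1018 0.1746] rot [ 1.7992e+02  3.0000e-02 -4.4770e+01] w 0.0162 F [-0.3 -0.3 -3.2]
shift in tool now [ 0.0007 -0.0009  0.0246] in final axes [ 0.0006 -0.0009  0.0246] rotvec [0.0014 0.0005 0.0005]
```

View pics/w13.png

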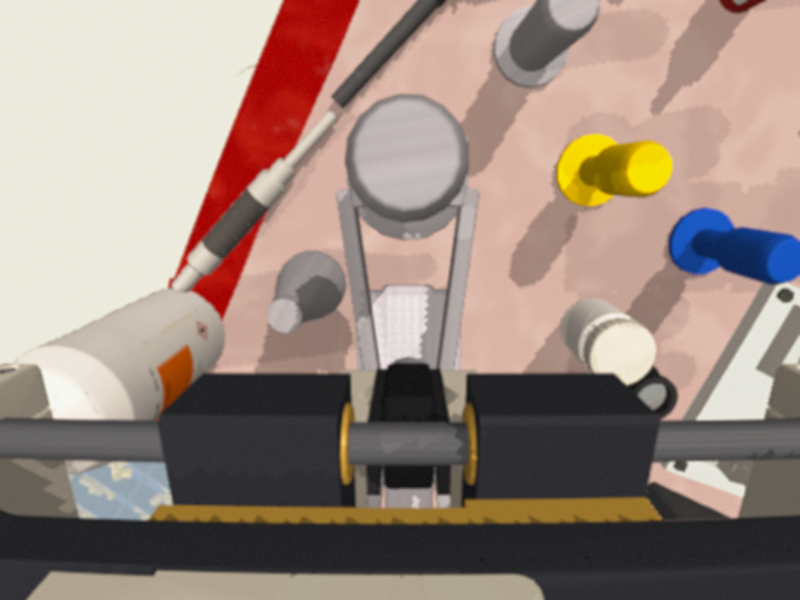

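View pics/s13.png

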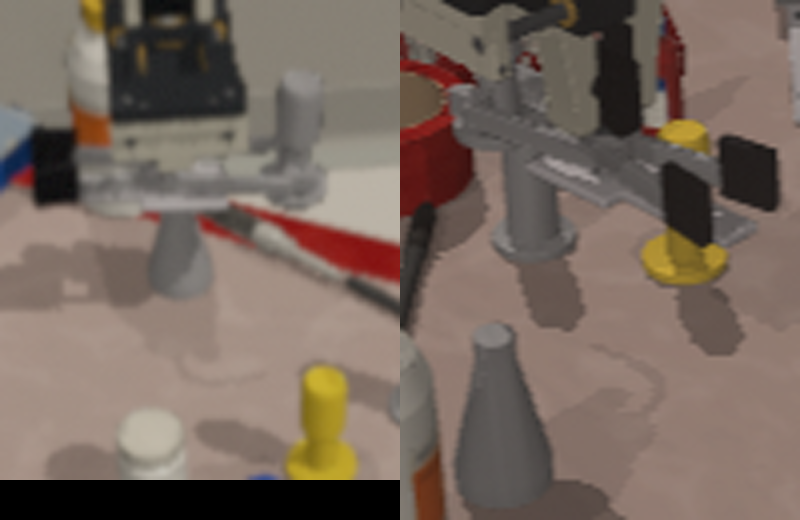

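```bash
cat > ov.py <<'E'
from h import *
import sys
def ov(ox,oy,yd,n):
    s=r.camera_params('scene');d=r.camera_params('side');a=np.load('scene0.npy');b=np.load('side0.npy')
    z=np.zeros((600,800,3),np.uint8)
    def one(c,im,x0,y0,w,h,k):
        V=cv2.resize(im[y0:y0+h,x0:x0+w],None,fx=k,fy=k,interpolation=2).copy()
        def ln(P,col):
            P=np.array(P,float);Q=Ro.from_euler('z',yd,degrees=True).apply(P)+[ox,oy,0]
            q=((proj(c,Q)+.5-[x0,y0])*k*8).astype(int)
            cv2.polylines(V,[q.reshape(-1,1,2)],False,col,1,cv2.LINE_AA,3)
        H=.035;ln([(-.085,-H,.05),(-.085,H,.05),(.04,H,.05),(.04,-H,.05),(-.085,-H,.05)],(255,0,0))
        for g in (.028,-.028): ln([(-.02,g,.058),(.04,g,.058)],(0,255,0))
        ln([(-.085,0,.05),(.04,0,.05)],(255,255,0))
        ln([(.054,-.04,.036),(.054,.04,.036)],(0,0,255))
        return V
    z[:600,:440]=one(s,a,305,260,110,150,4)[:600]
    z[:360,440:800]=one(d,b,260,115,90,90,4)
    save(n,z)
if __name__=='__main__': ov(.4645,-.2945,-89.6,'ov1')
E
python3 ov.py
```

```text
(no output)
```

View pics/ov1.png

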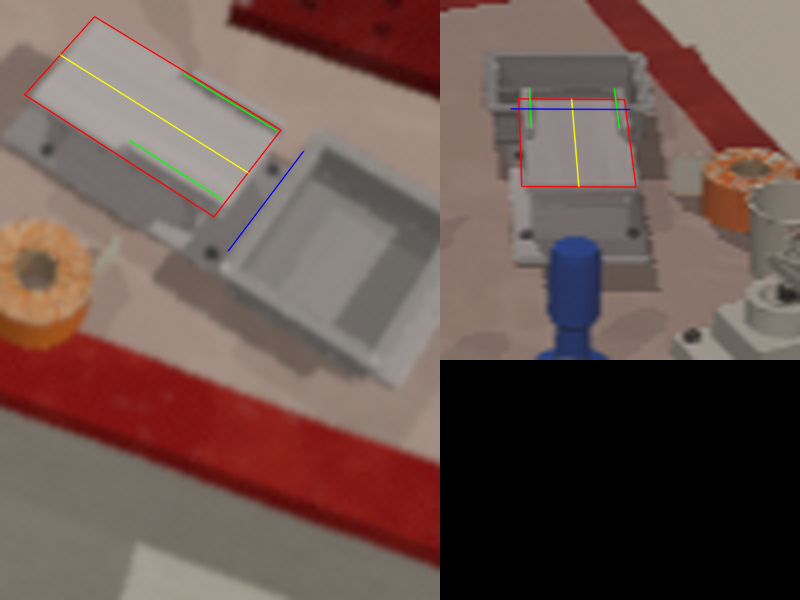

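```bash
python3 -m inch '0 0 0 0 0 0.03 0; 0 0 0 0 0 0.06 0; 0 0 0 0 0 0.08 0; 0 0 0 0 0 0.09 0; 0 0 0 0 0 0.09 0; 0 0 0 0 0 0.09 0; 0 0 0 0 0 0.09 0; 0 0 0 0 0 0.09 0; 0 0 0 0 0 0.08 0; 0 0 0 0 0 0.05 0; 0 0 0 0 0 0.032 0; 0 0 0 0 0 0 0; 0 0 0 0 0 0 0; 0 0 0 0 0 0 0'
python3 - <<'E'
from h import *
delta([.4645,-.298,.1746],-89.6)
w=r.capture('wrist');save('w14',cv2.resize(w,(800,600)))
E
```

```text
time_s: 16.58
tcp_pos: [0.5962, 0.102, 0.1752]
eef_rot: [180.0, -0.0, -89.5]
contact_force: [-0.2, 0.2, -2.6]
gripper_width: 0.016
t 16.58 tcp [0.5962 0.102  0.1752] rot [ 1.7998e+02 -1.0000e-02 -8.9500e+01] w 0.016 F [-0.2  0.2 -2.6]
shift in tool now [0.3988 0.1352 0.0007] in final axes [0.3991 0.1345 0.0006] rotvec [ 0.0004 -0.0001  0.0017]
```

View pics/w14.png

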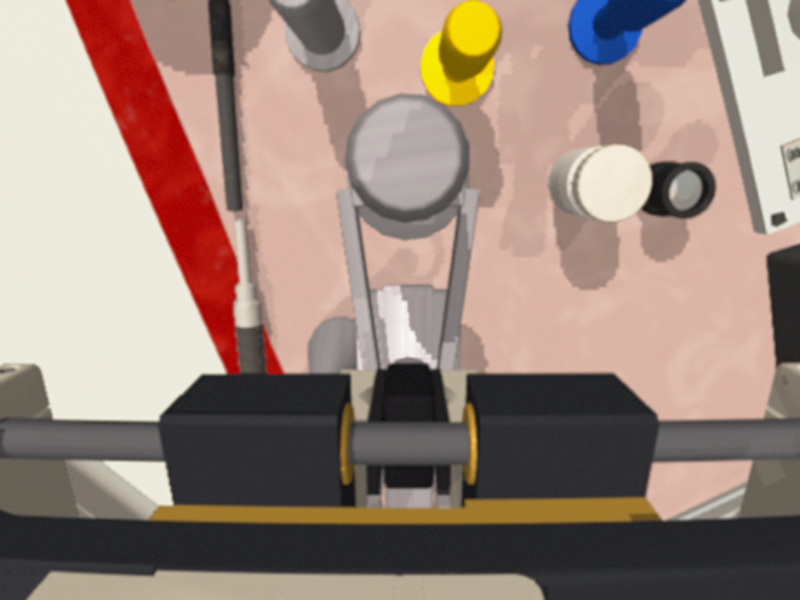

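```bash
python3 -m inch '0.006 0.002 0 0 0 0 0; 0.014 0.005 0 0 0 0 0; 0.022 0.0075 0 0 0 0 0; 0.022 0.0075 0 0 0 0 0; 0.022 0.0075 0 0 0 0 0; 0.022 0.0075 0 0 0 0 0; 0.022 0.0075 0 0 0 0 0; 0.022 0.0075 0 0 0 0 0; 0.022 0.0075 0 0 0 0 0; 0.022 0.0075 0 0 0 0 0; 0.022 0.0075 0 0 0 0 0; 0.022 0.0075 0 0 0 0 0; 0.022 0.0075 0 0 0 0 0; 0.022 0.0075 0 0 0 0 0; 0.022 0.0075 0 0 0 0 0; 0.022 0.0075 0 0 0 0 0; 0.022 0.0075 0 0 0 0 0; 0.018 0.006 0 0 0 0 0; 0.012 0.004 0 0 0 0 0; 0.007 0.003 0 0 0 0 0'
python3 -m inch '0.006 0.001 0 0 0 0 0; 0.004 0.001 0 0 0 0 0; 0.002 0 0 0 0 0 0; 0 0 0 0 0 0 0; 0 0 0 0 0 0 0; 0 0 0 0 0 0 0'
python3 - <<'E'
from h import *
delta([.4645,-.298,.1746],-89.6)
w=r.capture('wrist');save('w15',cv2.resize(w,(800,600)))
b=r.capture('scene');a=r.capture('side');np.save('sc15.npy',b);np.save('s15.npy',a)
z=np.zeros((600,800,3),np.uint8)
z[:600,:440]=cv2.resize(b[230:380,305:415],None,fx=4,fy=4,interpolation=2)
z[:480,440:800]=cv2.resize(a[85:205,255:345],None,fx=4,fy=4,interpolation=2)
save('s15',z)
E
```

```text
time_s: 18.3
tcp_pos: [0.4655, -0.2876, 0.1755]
eef_rot: [180.0, -0.0, -89.7]
contact_force: [-0.2, 0.3, -2.2]
gripper_width: 0.0161
time_s: 18.8
tcp_pos: [0.465, -0.2975, 0.1754]
eef_rot: [180.0, 0.0, -89.5]
contact_force: [0.5, -0.0, -2.5]
gripper_width: 0.0161
t 18.8 tcp [ 0.465  -0.2975  0.1754] rot [ 1.800e+02  1.000e-02 -8.952e+01] w 0.0161 F [ 0.5 -0.  -2.5]
shift in tool now [0.0005 0.0005 0.0008] in final axes [0.0005 0.0005 0.0008] rotvec [0.0001 0.0001 0.0013]
```

View pics/w15.png

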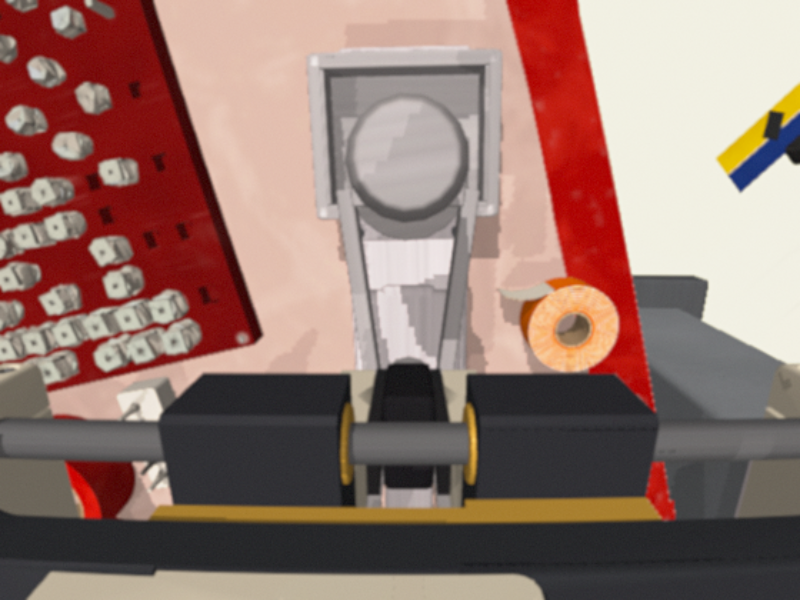

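View pics/s15.png

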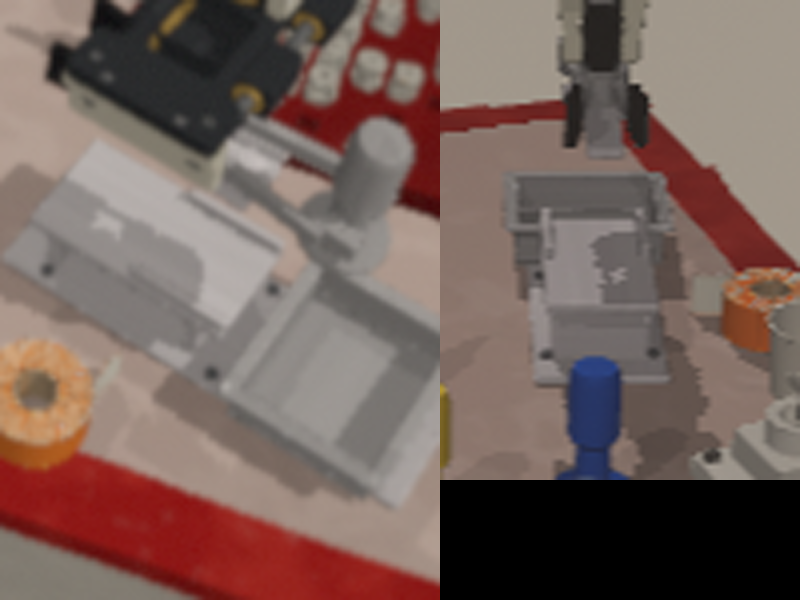

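```bash
python3 - <<'E'
from h import *
d=r.camera_params('side');s=r.camera_params('scene');c=r.camera_params('wrist')
for y in (150,157):
    o,v=ray(d,[255+165/4-.4,85+y/4-.4]);k=(-.209-o[1])/v[1];print(o+v*k)
# fitting top from wrist + scene
X,e=tri([(c,np.array([407,157])*.7),(s,np.array([305+385/4-.4,230+141/4-.4]))]);print('fit top',X,e)
# jaws front ends etc. fitting foot centre scene
print('lower foot centre guess', proj(s,[[.465,-.379,.143],[.465,-.379,.228],[.465,-.389,.224]]).round(1))
print('seen top',305+385/4,230+141/4,'foot',305+348/4,230+235/4)
E
```

```text
[ 0.46279764 -0.209       0.1531741 ]
[ 0.46266277 -0.209       0.14873855]
fit top [ 0.46517364 -0.37894039  0.22640556] [np.float64(0.118882197996008), np.float64(0.020023680440744297)]
lower foot centre guess [[392.5 289.8]
 [401.  264.4]
 [405.4 268.5]]
seen top 401.25 265.25 foot 392.0 288.75
```

```bash
python3 -m inch '0 0 0.005 0 0 0 0; 0 0 0.01 0 0 0 0; 0 0 0.012 0 0 0 0; 0 0 0.012 0 0 0 0; 0 0 0.012 0 0 0 0; 0 0 0.01 0 0 0 0; 0 0 0.008 0 0 0 0; 0 0 0.006 0 0 0 0; 0 0 0.004 0 0 0 0; 0 0 0.003 0 0 0 0; 0 0 0.002 0 0 0 0; 0 0 0 0 0 0 0; 0 0 0 0 0 0 0'
python3 - <<'E'
from h import *
delta([.4645,-.298,.082],-89.6)
b=r.capture('scene');a=r.capture('side')
z=np.zeros((600,800,3),np.uint8)
z[:600,:440]=cv2.resize(b[230:380,305:415],None,fx=4,fy=4,interpolation=2)
z[:480,440:800]=cv2.resize(a[85:205,255:345],None,fx=4,fy=4,interpolation=2)
save('s16',z)
E
```

```text
time_s: 20.03
tcp_pos: [0.465, -0.2981, 0.0918]
eef_rot: [-180.0, -0.0, -89.6]
contact_force: [-0.2, 0.4, -4.0]
gripper_width: 0.0163
t 20.03 tcp [ 0.465  -0.2981  0.0918] rot [-1.7997e+02 -1.0000e-02 -8.9560e+01] w 0.0163 F [-0.2  0.4 -4. ]
shift in tool now [-0.0001  0.0005  0.0098] in final axes [-0.0001  0.0005  0.0098] rotvec [-0.0005 -0.0002  0.0006]
```

View pics/s16.png

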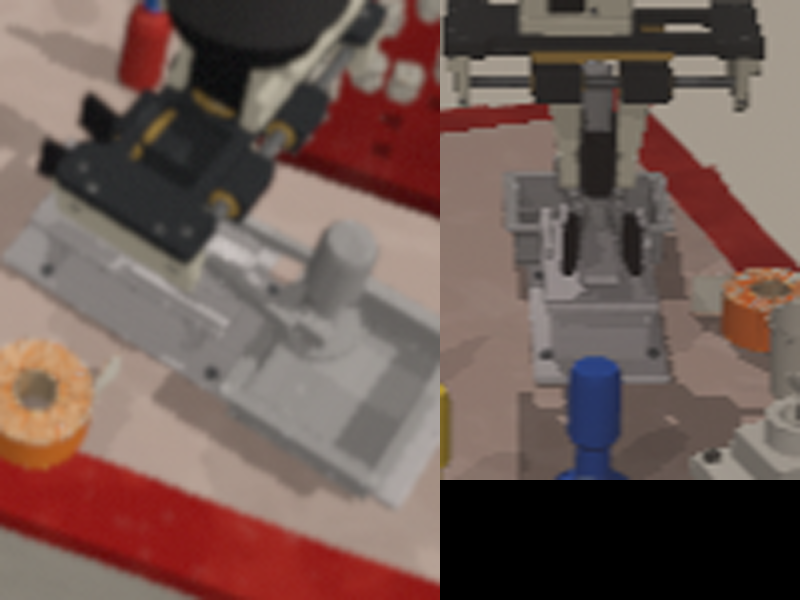

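```bash
python3 -m inch '0 0 0.002 0 0 0 0; 0 0 0.002 0 0 0 0; 0 0 0.0015 0 0 0 0; 0 0 0.0015 0 0 0 0; 0 0 0.001 0 0 0 0; 0 0 0.0005 0 0 0 0; 0 0 0 0 0 0 0; 0 0 0 0 0 0 0'
python3 -m inch '0 0 0.0005 0 0 0 0; 0 0 0.0005 0 0 0 0; 0 0 0 0 0 0 0; 0 0 0 0 0 0 0'
```

```text
time_s: 20.8
tcp_pos: [0.4648, -0.298, 0.083]
eef_rot: [180.0, -0.0, -89.6]
contact_force: [0.5, 0.6, -2.1]
gripper_width: 0.016
time_s: 21.13
tcp_pos: [0.4649, -0.298, 0.0821]
eef_rot: [-180.0, -0.0, -89.6]
contact_force: [-0.7, 0.9, 0.2]
gripper_width: 0.0161
```

```bash
python3 -m inch '0 0 0.0005 0 0 0 0; 0 0 0 0 0 0 0; 0 0 0 0 0 0 0.2; 0 0 0 0 0 0 0.24; 0 0 0 0 0 0 0.3; 0 0 0 0 0 0 0.4; 0 0 0 0 0 0 0.5; 0 0 0 0 0 0 0.5; 0 0 0 0 0 0 0.5; 0 0 0 0 0 0 0.5' 10
python3 - <<'E'
from h import *
delta([.4645,-.298,.082],-89.6)
b=r.capture('scene');a=r.capture('side')
w=r.capture('wrist');save('w17',cv2.resize(w,(800,600)))
z=np.zeros((600,800,3),np.uint8)
z[:600,:440]=cv2.resize(b[230:380,305:415],None,fx=4,fy=4,interpolation=2)
z[:480,440:800]=cv2.resize(a[85:205,255:345],None,fx=4,fy=4,interpolation=2)
save('s17',z)
E
```

```text
time_s: 21.97
tcp_pos: [0.4648, -0.298, 0.0814]
eef_rot: [180.0, -0.0, -89.6]
contact_force: [0.2, -0.4, -0.1]
gripper_width: 0.0433
t 21.97 tcp [ 0.4648 -0.298   0.0814] rot [180.    -0.   -89.57] w 0.0433 F [ 0.2 -0.4 -0.1]
shift in tool now [-0.      0.0003 -0.0006] in final axes [-0.      0.0003 -0.0006] rotvec [ 0.     -0.      0.0005]
```

View pics/s17.png

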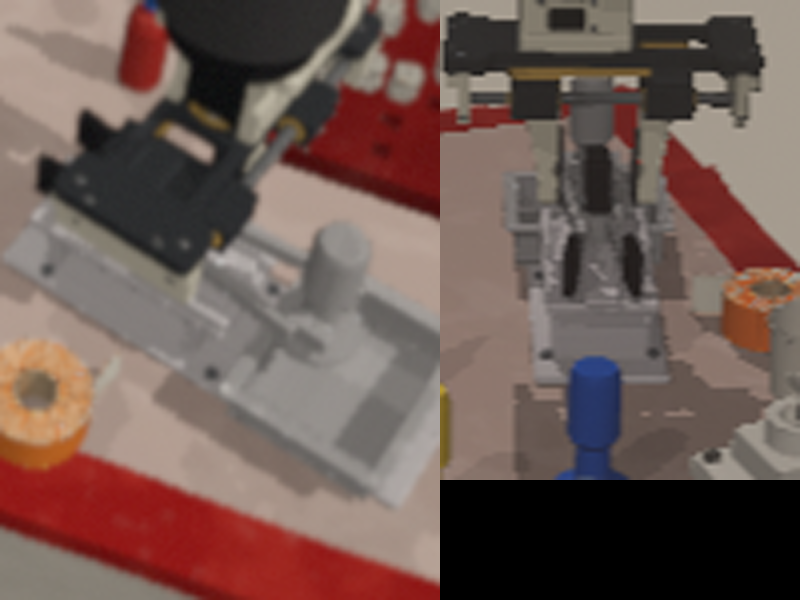

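View pics/w17.png

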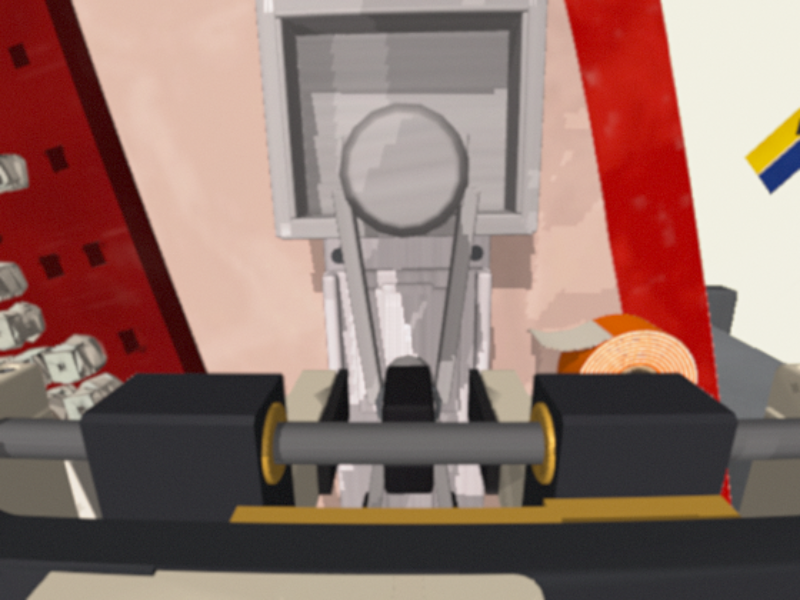

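```bash
python3 -m inch '0 0 -0.004 0 0 0 0.5; 0 0 -0.01 0 0 0 0.5; 0 0 -0.02 0 0 0 0.5; 0 0 -0.03 0 0 0 0.5; 0 0 -0.03 0 0 0 0.5; 0 0 -0.03 0 0 0 0.5; -0.01 0 -0.02 0 0 0 0.5; -0.02 0 -0.01 0 0 0 0.5; -0.02 0 0 0 0 0 0.5; -0.015 0 0 0 0 0 0.5; 0 0 0 0 0 0 0.5; 0 0 0 0 0 0 0.5; 0 0 0 0 0 0 0.5'
python3 - <<'E'
from h import *
from scipy.optimize import least_squares
c=r.camera_params('wrist');w=r.capture('wrist');save('w18',cv2.resize(w,(800,600)))
b=r.capture('scene');a=r.capture('side')
z=np.zeros((600,800,3),np.uint8)
z[:600,:440]=cv2.resize(b[230:380,305:415],None,fx=4,fy=4,interpolation=2)
z[:480,440:800]=cv2.resize(a[85:205,255:345],None,fx=4,fy=4,interpolation=2)
save('s18',z);save('sc18',b)
delta([.4645,-.298,.082],-89.6)
E
```

```text
time_s: 23.2
tcp_pos: [0.4644, -0.2332, 0.2361]
eef_rot: [-180.0, -0.0, -89.5]
contact_force: [0.2, -0.3, 0.4]
gripper_width: 0.0439
t 23.35 tcp [ 0.4642 -0.2335  0.2354] rot [179.98  -0.   -89.61] w 0.0436 F [0.2 0.3 0.1]
shift in tool now [6.450e-02 1.000e-04 1.534e-01] in final axes [0.0645 0.0002 0.1534] rotvec [ 0.0003 -0.     -0.0001]
```

View pics/w18.png

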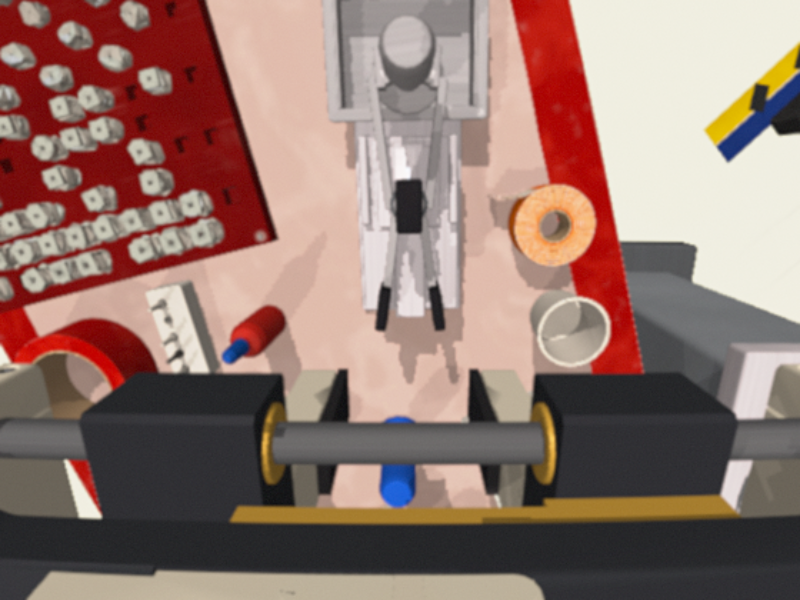

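View pics/s18.png

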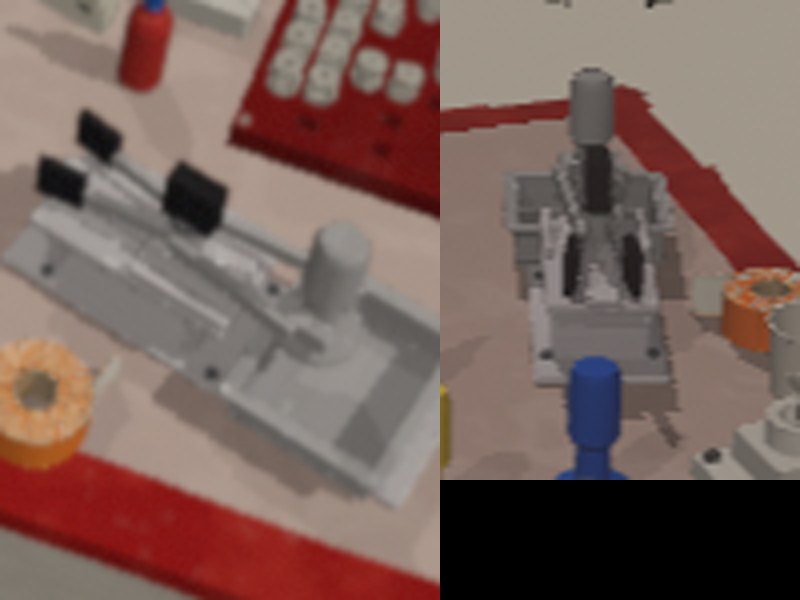

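View pics/sc18.png

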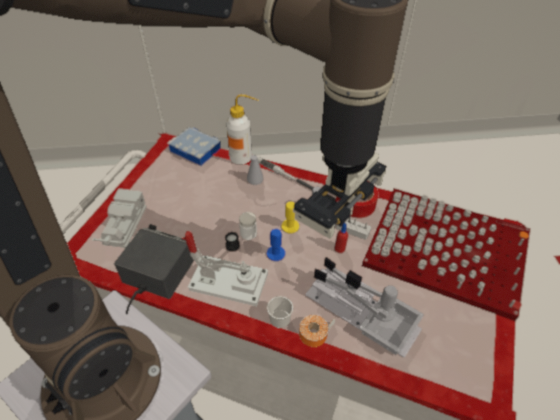

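```bash
python3 - <<'E'
from h import *
s=r.camera_params('scene');c=r.camera_params('wrist');d=r.camera_params('side')
L=[(c,np.array([407,43])*.7),(s,np.array([305+339/4-.4,230+238/4-.4])),(d,np.array([255+152/4-.4,85+78/4-.4]))]
print(tri(L)); print(tri(L[:2]));print(tri(L[1:]))
t,e=tri([(c,np.array([409,206])*.7),(s,np.array([305+205/4-.4,230+183/4-.4]))]);print('tab top',t,e)
r.close_job()
E
```

```text
(array([ 0.46584735, -0.3734604 ,  0.13484083]), [np.float64(3.607662478899501), np.float64(1.213835478699329), np.float64(0.8065698847281536)])
(array([ 0.46463059, -0.37355719,  0.14078156]), [np.float64(1.1899155222979128), np.float64(0.393467221516543)])
(array([ 0.46654962, -0.3715415 ,  0.13448468]), [np.float64(0.8104050538588764), np.float64(0.6233472772739297)])
tab top [ 0.46387998 -0.29600833  0.11999905] [np.float64(1.713194187664513), np.float64(0.6646345468258261)]
the job is handed in; nothing more can be done
```

I handed the job in at about 23 s of the 56 s limit. The forceps lie on the drying stand's shelf with the grey waisted fitting held upright over the pan. No verdict was reported, so the points below are my own checks.

**What I did**
- I squeezed the forceps' handle pads with 9 N and slid the open jaws along the bench to the fitting. I stopped short once and added 7 mm so the mouth lined up with the waist.
- After I let go, the jaws were closed round the waist. The mouth was about 1 to 3.5 mm from the fitting by overlay and model fit. One rough reading of the fitting's top from the wrist camera put it about 8 mm off.
- I then gripped the tab at 55 N, lifted, turned, carried the forceps over and lowered them onto the shelf. The wrist force came to about zero on contact, and I released and backed off.

**Last checks**
- **Position:** The pictures show the forceps flat between the lips. The tab is about 2 mm from the measured seat, and the direction agrees within about 1°.
- **Other items:** None of the other things looks to have moved. The plain fitting was hidden behind the gripper in the last overview picture.

**What disagreed**
- **Fitting height:** The fitting's top came out at 0.134 to 0.141 m depending on the camera pair, which puts its underside at about 0.050 to 0.056 m. The spread comes from picking the top by eye in coarse pictures. The low end just matches the 0.050 m expected and is still above the 0.043 m limit.
- **Fitting position:** The same fix put the fitting's top 6 to 8 mm nearer the pivot than the nominal mouth. The earlier look, held above the stand, had agreed within 1 mm.
- **Tilt:** The fitting looked slightly tilted during the lift, and this was gone once it was set down.

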